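Seat the tube saddle, then open the notcher's spark gate and hold it wide

ROBOT

A 7-joint arm with a two-finger parallel gripper is mounted at the origin on the work surface. World frame = base frame: x ahead of the robot, y to its left, z up, the work surface at z = 0. Lengths are in m, angles in rad, forces in N, time in s.
With the tool pointing down it reaches from about 0.425 to 0.875 m from the base axis. Payload 4.7 kg.
Tool frame: the origin (TCP) lies on the mounting face of the last link; the fingertips stand 173 mm ahead of it and the grasp point (between the pads) lies 155 mm ahead of it (bot.tip_extent is the z of the fingertips in the tool frame, in m); z points along the fingers, y is the direction in which the jaws open and shut (so a half turn about z gives the same grasp; the last joint's range is limited). The gripper opens to 85 mm and grips with 20 to 120 N. Pads are 22 mm wide; open, the fingers measure 114 mm over their backs; the gripper's body (76 mm by 85 mm) begins 54 mm behind the grasp point. The pads swing forward as they close: fully open they stand 13 mm farther back than shut.
Start: joints at [-1.278, 0.321, -0.07, 1.45, 0.023, 1.371, -0.057], TCP at [0.179, 0.625, 0.405] pointing down, gripper open.
Joint ranges: [-2.86, 2.86], [-0.3, 2.09], [-1.38, 1.24], [0.06, 2.45], [-1.56, 4.7], [0.09, 2.05], [-2.69, 2.69]. Speed limits (rad/s): [2.57, 2.57, 3.14, 3.14, 3.14, 3.14, 3.14].

INTERFACE

Orientations are given as a rotation vector (axis times angle).
In Python, from rig import bot gives the robot as it stands.
- The arm moves only by the tool arm_command, never from a script. Its argument "motion" is a list of rows, each a list of 7 numbers: the closure, from -1 (fully open) to 1 (shut), so that 0 is half open, then the shift along the tool's x, y, z in mm, then the turn, a rotation vector about the tool's x, y, z in degrees. In form: [[grip, dx, dy, dz, wx, wy, wz], ...]. A call has 1 to 12 rows; each row is the pose to reach, as a shift and turn from the pose measured when the call began, along the tool's axes at that moment; what a row does not reach only later rows make up. A row lasts 1/12 s, in which the tool goes at most 41.7 mm and 7.16 degrees, less where a joint would pass 70% of its speed; a pose out of reach is approached as far as the arm can. A call with a gripper value outside its range is refused whole. The fingers move at their own pace and stop on an object; "squeeze" is the grip in N (left out, the last holds). Time passes only in rows, so rows that repeat a pose let the fingers close. It gives the time, the measured TCP pose, the force and the opening at its end, in the units of the state.
- bot.read_state(): the state, without advancing time (a new reading comes with each control period).
- bot.get_image(name): name is "scene" or "side" or "wrist"; returns (picture, depth): 400x640x3 uint8, red, green, blue; 400x640 float32, m along the optical axis (not along the pixel's ray), 0 where there is no reading.
- bot.calibration(name): a dict with "fx", "fy", "cx", "cy" (pixels), "R" (3x3) and "t" (3): a world point X has camera coordinates R X + t. Camera axes: x right, y down, z forward; pixel columns grow to the right and rows downward; lengths in m; the calibration is good to about 2 mm. A picture is of the moment at which its call begins: read the wrist's pose just before it. calibration takes no time and is no camera call; for the wrist camera it gives the pose at the moment of the call.
- bot.finish_job(): hands the job in, once; it reports no verdict.
The state is a dict: "time": time; "qpos": joint angles; "dq": joint speeds; "joint_efforts": joint torques, N m; "tool_pos": TCP position; "eef_rot": TCP orientation; "force": force on the tool from outside, world axes, zero at the start; "torque": the same for the moment, N m; "opening": finger opening in m.
Only numpy, scipy, OpenCV 4.12 (cv2) and the standard library are available. Lean on these libraries where they do the work, as an engineer would, in place of code of your own. Each camera call takes 0.05 s, during which the arm holds its last target.

TASK

Get the bench tube notcher ready for the next tube: lower the loose tube saddle over the two dowels on the notcher's bed until it lies flush, and let go of it. Then squeeze the blades of the lock bolt beside the latch post together to draw the bolt, squeeze the handle blades on the gate and swing the gate out past its half-open detent until it stands wide, near its stop. The gate springs back if let go, so finish while still holding it wide for the person bringing the tube; leave the other things on the bench where they are.

Things in the scene. Friction and masses are not known exactly. Their poses are not given: they have to be found in the camera images.
- saddle_c (a point): Centre of the loose tube saddle, 21 mm above its underside: aluminium plate 70 (x) x 130 (y) x 8 mm with a steel vee block 40 (x) x 44 (y) mm, 34 high, on its middle (42 mm high in all, 0.4 to 0.7 kg). y runs along the vee, z up. Two 14 mm through holes at y = -50 and +50 mm. Same turned half round. Grip the vee block's flat flanks, 40 mm apart along x.
- bed_c (a point): Where saddle_c lies when seated: 21 mm above the bed of the fixed notcher (bed top 85 mm above the bench), midway between two dowels at y = -50 and +50 mm (12 mm thick, 22 tall, tapered noses). y points along the dowels to the gate end, x from the gate's hinge side to its latch side, z up. The bed is 70 x 130 mm.
- notcher: Fixed tube notcher; origin on the bench under bed_c, same axes. Near screen at x = -115 and clear far screen at x = +75 mm, both up to 153 mm above the bench; notching head with motor from y = -101 to -210 mm, up to 246 mm high; wire-mesh gate, shut, along y = +115 mm from x = -100 to +62 mm, 160 mm high; latch post at x = +75, y = +115 mm.
- catch1_c (a point): First catch, the lock bolt on the bracket beyond the latch post (x = +125, y = +115 mm of the notcher). Midway between its two upright steel blades when the bolt is shot, 190 mm above the bench, axes as bed_c. Blades 10 (x) x 26 (y) mm, 50 mm over the outsides along x, tops at 210 mm, free from 165 mm up. The +x blade is fixed; the -x blade carries the bolt and slides towards it.
- catch1 (a joint): Lock bolt (m): 0 fully shot, grows as its blades are squeezed together; about 4 N of friction, it stays where it is put; clear of the gate from 0.012, end of travel 0.017. It may start up to 0.003 drawn.
- catch2_c (a point): Second catch, the handle on the gate's top rail, 135 mm from the hinge axis; moves with the gate. Midway between its two upright blades unsqueezed, 190 mm above the bench; x along the gate away from the hinge. Blades 10 (x) x 26 mm, 50 mm over the outsides, tops at 210 mm, free from 165 mm up. The blade nearer the hinge is fixed; the other carries the latch and slides to it.
- catch2 (a joint): Handle latch (m): 0 at rest, grows as the handle blades are squeezed together, against a spring of about 5 N at rest and 10 N at the end; free of its keeper from 0.011, end of travel 0.016. Springs back when let go. Once the gate has left the keeper it need not stay squeezed.
- hinge_c (a point): Point on the gate's upright hinge axis, fixed to the notcher, 190 mm above the bench, axes as bed_c.
- gate (a joint): Gate angle (rad): 0 shut, grows as it swings outward from the bed, anticlockwise from above; stop at 1.45; wide from 1.2. A spring pulls it shut (0.15 to 0.37 N m). The detent is met between about 0.3 and 0.85 rad and takes up to about 7 N at the handle; let go beyond it, the gate comes back to rest on it at 0.7 to 0.85 rad.
- flat_file: Bystander: flat file with a wooden handle, 325 mm long, origin on the bench at the ferrule, x towards the tip.
- vee_block: Bystander: small plain vee block without a plate, 36 x 50 x 32 mm, origin under its centre.
- offcut: Bystander: square tube offcut, 160 x 30 x 30 mm, origin under its centre, x along it.
- tape: Bystander: black tape measure, 66 x 36 x 62 mm, origin under its centre.
- wire_brush: Bystander: wire brush lying flat, origin underneath.
- spray_can: Bystander: plain spray can, 60 mm thick, 170 mm tall, origin under its centre.
- try_square: Bystander: steel try square lying flat, 120 x 170 mm, origin under the corner.
There are look-alikes about, which are no part of the job. What is shaped like the part that bears saddle_c but yellow is not meant.

How it is judged:
On the way, in this order (a step that is already met when the one before it is completed fails the run):
1. the saddle lies flush on the bed over both dowels, let go, with the gate still shut (horizontal distance between saddle_c and bed_c below 0.004 m and z of saddle_c in the frame of bed_c below 0.002 m and angle between saddle_c's own z axis and vertical below 0.035 rad and contact force between the fingers and saddle below 0.1 N and value of joint gate below 0.05 rad), for 0.2 s.
2. the lock bolt is drawn clear of the gate (value of joint catch1 above 0.012 m and value of joint gate below 0.1 rad), for 0.1 s.
3. the handle on the gate is squeezed and its latch freed (value of joint catch2 above 0.0105 m), for 0.05 s.
4. the gate is past its detent (value of joint gate above 1 rad), for 0.05 s.
At the end, for the whole second after the job is handed in: The robot still holds the gate wide (over 1.2 rad, at rest, pressing on it with over 0.8 N), the lock bolt is drawn over 12 mm, and the saddle lies flush on the bed over its dowels (within 4 mm in plan and 2 mm in height, tilt under 2 degrees) (value of joint gate above 1.2 rad and velocity of joint gate between -0.1 and 0.1 rad/s and contact force between any of the fingers, the arm and gate above 0.8 N and value of joint catch1 above 0.012 m and horizontal distance between saddle_c and bed_c below 0.004 m and z of saddle_c in the frame of bed_c below 0.002 m and angle between saddle_c's own z axis and vertical below 0.035 rad); the arm keeps its last pose, push and grip.
It fails at once if the saddle is dropped onto the dowels instead of being lowered (horizontal distance between saddle_c and bed_c below 0.04 m and linear speed of saddle above 0.45 m/s and contact force between the fingers and saddle below 0.1 N).
It fails at once if another thing on the bench is moved by more than 30 mm (distance of any of flat_file, vee_block, offcut, tape, wire_brush, spray_can, try_square from where it was at the start of the episode above 0.03 m).
It also fails if it takes over 64 s, if anything falls off the work surface, if the arm or the gripper's body presses on something with over 40 N, if the wrist force passes 120 N, or if a joint passes its speed limit or range.

## Working session

There is one attempt and no reset: what is moved stays moved. The work goes in short steps, Python scripts to look and compute and a tool call to move; the robot and the scene stay as the last step left them, time stands still between calls to the robot, and variables do not carry over. Pictures are saved under pics/ and viewed, and the job is handed in when it is done.

Besides the shell and the picture viewer there is one more tool, called after "Emit:" by a JSON object that holds its "op" and its "data", one argument or row to a line. arm_command: Moves the arm, as the interface text tells. Its arguments: {"type":"object","properties":{"motion":{"type":"array","items":{"type":"array","items":{"type":"number"}}},"squeeze":{"type":"number"}},"required":["motion"]}

```bash
ls; mkdir -p pics; python3 - <<'E'
from rig import bot
import cv2
s=bot.read_state(); print(s)
for n in ("scene","side","wrist"):
    c=bot.calibration(n); print(n,c)
    p,d=bot.get_image(n)
    cv2.imwrite(f"pics/{n}0.png",p[:,:,::-1])
    import numpy as np; np.save(f"pics/{n}0.npy",d); np.save(f"pics/{n}0_rgb.npy",p)
print(bot.read_state()["time"], bot.tip_extent)
E
```

```text
pics
{'time': 0.0, 'qpos': array([-1.27786737,  0.32183064, -0.07008097,  1.45167289,  0.02258836,
        1.37080517, -0.05686979]), 'dq': array([ 2.80229846e-05, -3.16924941e-04, -4.89227766e-05, -3.23712208e-04,
       -4.40107158e-04, -2.28019730e-04, -2.03194786e-03]), 'joint_efforts': array([ 5.36750013e-04, -4.93578315e+01, -3.81944189e-01, -3.14332116e+01,
        1.30749194e-02,  1.16905896e-02, -2.19012742e-05]), 'tool_pos': array([0.17887381, 0.62468882, 0.40361925]), 'eef_rot': array([-4.36455550e-01, -3.11094362e+00,  3.01694705e-03]), 'force': array([-0.25575409, -0.92740392,  0.11297073]), 'torque': array([ 0.00459697, -0.0096152 , -0.01168932]), 'opening': 0.0852585032777717}
scene {'fx': 367.0414005616934, 'fy': 367.0414005616934, 'cx': 322.53862460888257, 'cy': 203.5813389245904, 'R': array([[ 0.77650586,  0.62996241, -0.01363852],
       [ 0.48955643, -0.61678256, -0.61637146],
       [-0.39670285,  0.47193923, -0.78733742]]), 't': array([-0.38507817, -0.21587808,  1.61660794])}
side {'fx': 442.45439852700923, 'fy': 442.45439852700923, 'cx': 320.9498720529609, 'cy': 204.51635028371675, 'R': array([[ 0.92412658, -0.38203458, -0.00629564],
       [-0.2504118 , -0.59312675, -0.76517618],
       [ 0.28858965,  0.70869615, -0.64379016]]), 't': array([-0.53859557,  0.20412864,  1.72161441])}
wrist {'fx': 346.9290663218715, 'fy': 346.9290663218715, 'cx': 321.45726949998794, 'cy': 196.95833517746547, 'R': array([[ 0.27449853,  0.96158612, -0.00164131],
       [ 0.91934865, -0.26194015,  0.29357352],
       [ 0.2818663 , -0.08209444, -0.95593509]]), 't': array([-0.64841882, -0.03876663,  0.37867277])}
0.15 0.1734
```

View pics/scene0.png

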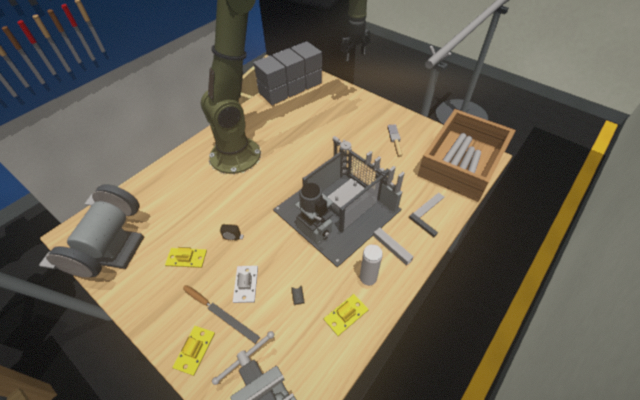

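View pics/side0.png

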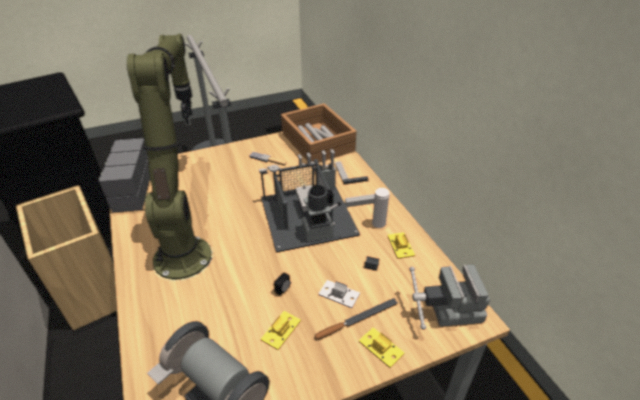

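View pics/wrist0.png

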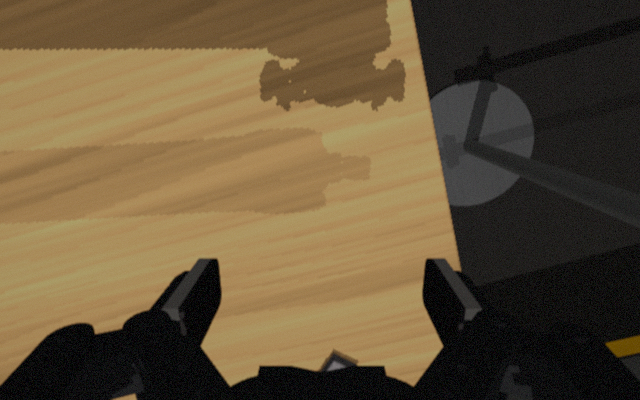

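Saddle candidates in the scene view: the grey plate with a vee block at (245,283), and yellow ones at (187,257), (195,348) and (346,314). The grey one fits, because yellow is excluded. The small dark block at (297,295) has no plate, so it is the bystander vee_block. I'll confirm with enlarged crops.

```bash
cat > h.py <<'E'
import numpy as np, cv2
from rig import bot
from scipy.spatial.transform import Rotation as Ro
def unproj(c,u,v,d):
    u,v,d=map(np.asarray,(u,v,d))
    P=np.stack([(u-c['cx'])/c['fx']*d,(v-c['cy'])/c['fy']*d,d],-1)
    return (P-c['t'])@c['R']
def ray(c,u,v,z):
    o=-c['R'].T@c['t']; w=c['R'].T@np.array([(u-c['cx'])/c['fx'],(v-c['cy'])/c['fy'],1.])
    return o+w*(z-o[2])/w[2]
def proj(c,X):
    X=np.atleast_2d(X); P=X@c['R'].T+c['t']
    return np.c_[c['fx']*P[:,0]/P[:,2]+c['cx'],c['fy']*P[:,1]/P[:,2]+c['cy']]
def crop(img,x0,y0,x1,y1,f,name):
    cv2.imwrite(name,cv2.resize(img[y0:y1,x0:x1,::-1],None,fx=f,fy=f,interpolation=cv2.INTER_CUBIC))
E
python3 - <<'E'
from h import *
s=np.load('pics/scene0_rgb.npy'); d=np.load('pics/side0_rgb.npy')
crop(s,150,230,310,330,5,'pics/c1.png'); crop(s,265,130,425,250,5,'pics/c2.png'); crop(d,250,140,370,240,6,'pics/c3.png')
E
```

```text
(no output)
```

View pics/c1.png

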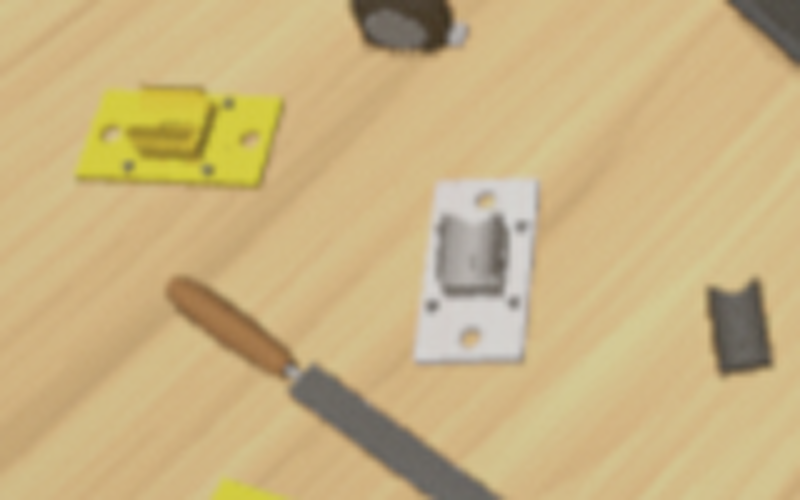

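View pics/c2.png

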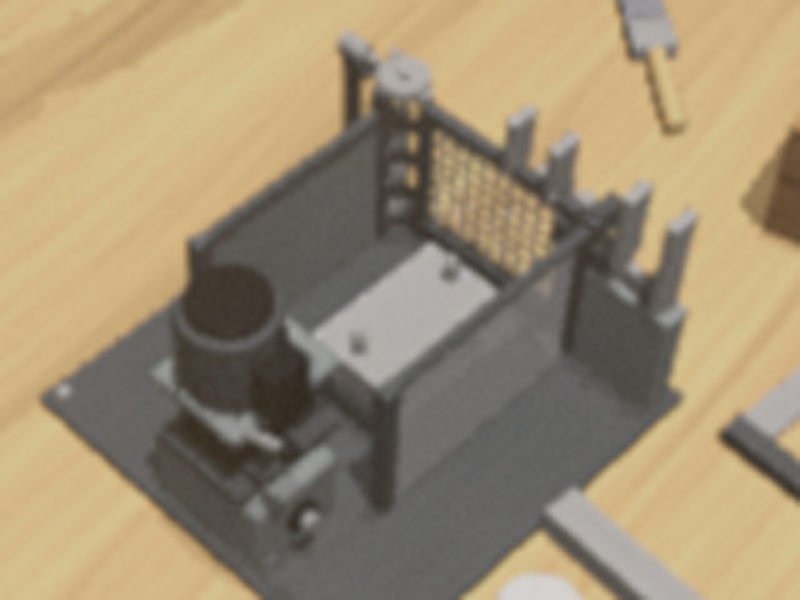

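View pics/c3.png

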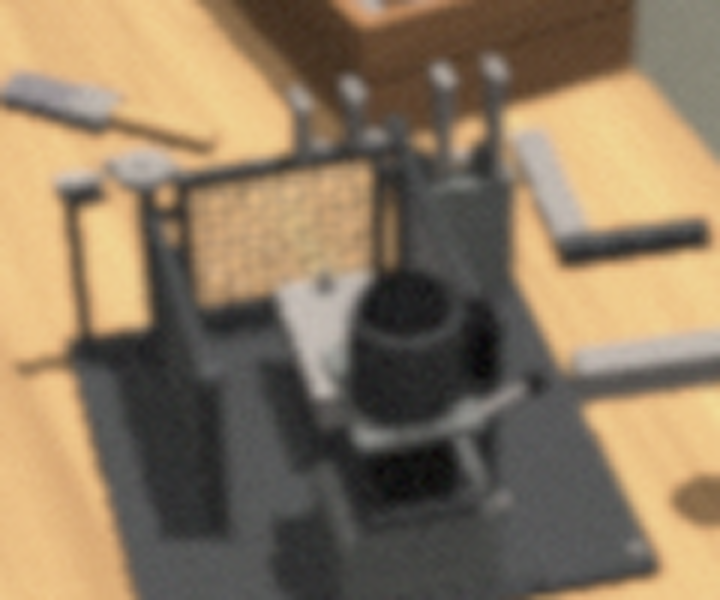

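The crop confirms the grey saddle: holes at the plate ends and the vee running between them. The notcher's dowels are at about (355,184) and (337,198). The blade tops are at about (369,153), (378,158), (392,168) and (401,174). Next I'll measure both.

```bash
python3 - <<'E'
from h import *
np.set_printoptions(precision=4,suppress=True)
cs=bot.calibration('scene'); cd=bot.calibration('side')
s=np.load('pics/scene0_rgb.npy'); d=np.load('pics/side0_rgb.npy')
zs=np.load('pics/scene0.npy'); zd=np.load('pics/side0.npy')
# saddle
for nm,img,c,box,z in (('scene',s,cs,(225,255,270,310),zs),('side',d,cd,(310,270,370,315),zd)):
    x0,y0,x1,y1=box; sub=img[y0:y1,x0:x1]
    hsv=cv2.cvtColor(sub,cv2.COLOR_RGB2HSV)
    m=((hsv[...,1]<45)&(hsv[...,2]>60)).astype(np.uint8)
    n,l,st,ce=cv2.connectedComponentsWithStats(m); k=1+np.argmax(st[1:,4]); m=(l==k).astype(np.uint8)
    cnt=max(cv2.findContours(m,cv2.RETR_EXTERNAL,cv2.CHAIN_APPROX_NONE)[0],key=cv2.contourArea)
    P=np.array([ray(c,u+x0,v+y0,0.008)[:2] for u,v in cnt[:,0]])
    print(nm,st[k],cv2.minAreaRect((P*1000).astype(np.float32)))
    ys,xs=np.nonzero(m); W=unproj(c,xs+x0,ys+y0,z[ys+y0,xs+x0]); 
    top=W[W[:,2]>0.03]; lo=W[(W[:,2]<0.016)]; print(len(top),top.mean(0),np.ptp(top,axis=0), lo.mean(0))
    cv2.imwrite(f'pics/m_{nm}.png',cv2.resize(m*255,None,fx=6,fy=6,interpolation=0))
# notcher scene
pts={'bedL':(327,196,.085),'bedN':(341,207,.085),'bedR':(365,188,.085),'bedF':(351,179,.085),'dow+':(355,183.6,.107),'dow-':(337,198,.107),
'b2a':(369.4,153,.21),'b2b':(377.6,158.4,.21),'b1a':(392,168,.21),'b1b':(401.4,173.6,.21)}
for k,(u,v,z) in pts.items(): print(k,ray(cs,u,v,z))
f=lambda x,y:(x/6+250,y/6+140)
for k,(x,y,z) in {'b2a':(301,97,.21),'b2b':(352,87,.21),'b1a':(443,72,.21),'b1b':(494,66,.21),'dow+':(325,282,.107)}.items(): print('side',k,ray(cd,*f(x,y),z))
E
```

```text
scene [  8  11  25  37 759] ((489.1440734863281, -401.7738342285156), (71.48716735839844, 131.48765563964844), 40.19115447998047)
135 [ 0.488  -0.4013  0.0369] [0.0566 0.0567 0.0149] [ 0.4937 -0.4048  0.0066]
side [ 10  11  39  26 585] ((487.6693115234375, -398.98028564453125), (78.4266357421875, 129.8355712890625), 40.75437927246094)
107 [ 0.4677 -0.4359  0.0824] [0.4573 0.9282 1.2311] [ 0.4842 -0.4074  0.0077]
bedL [0.5077 0.0134 0.085 ]
bedN [0.5792 0.0048 0.085 ]
bedR [0.5952 0.1322 0.085 ]
bedF [0.5273 0.1361 0.085 ]
dow+ [0.5633 0.1103 0.107 ]
dow- [0.553  0.0145 0.107 ]
b2a [0.5667 0.1833 0.21  ]
b2b [0.6049 0.1788 0.21  ]
b1a [0.6697 0.1707 0.21  ]
b1b [0.7088 0.1682 0.21  ]
side b2a [0.5637 0.1812 0.21  ]
side b2b [0.6015 0.1789 0.21  ]
side b1a [0.6685 0.1714 0.21  ]
side b1b [0.7052 0.1643 0.21  ]
side dow+ [0.5478 0.1005 0.107 ]
```

```bash
cat >> h.py <<'E'
def down(yaw):
    a=np.deg2rad(yaw); return np.array([[-np.sin(a),np.cos(a),0],[np.cos(a),np.sin(a),0],[0,0,-1]])
def go(pos,yaw,s=None):
    s=s or bot.read_state(); R=Ro.from_rotvec(s['eef_rot']).as_matrix(); T=down(yaw)
    d=R.T@(np.array(pos)-s['tool_pos'])*1000; w=np.rad2deg(Ro.from_matrix(R.T@T).as_rotvec())
    return np.round(np.r_[d,w],1)
def st():
    s=bot.read_state(); R=Ro.from_rotvec(s['eef_rot']).as_matrix()
    print('t',round(s['time'],2),'pos',s['tool_pos'].round(4),'yaw',round(np.rad2deg(np.arctan2(R[1,1],R[0,1])),2),'z',R[:,2].round(3),'q',s['qpos'].round(2),'F',s['force'].round(1),'open',round(s['opening'],4))
    return s
E
python3 - <<'E'
from h import *
s=st(); print(go((.46,.385,.48),35),go((.53,.09,.50),-6.1))
E
```

```text
t 0.15 pos [0.1789 0.6247 0.4039] yaw 74.03 z [-0.    -0.001 -1.   ] q [-1.28  0.32 -0.07  1.45  0.02  1.37 -0.06] F [ 1.5 -0.2  0.7] open 0.0854
[-3.363e+02 -1.532e+02 -7.590e+01 -1.000e-01  0.000e+00  3.900e+01] [-4.847e+02 -4.176e+02 -9.550e+01 -1.000e-01  1.000e-01  8.010e+01]
```

Emit:
{"op": "arm_command", "data": {
  "motion": [
    [-1,-34,-15,-8,0,0,4],
    [-1,-67,-31,-15,0,0,8],
    [-1,-101,-46,-23,0,0,12],
    [-1,-135,-61,-30,0,0,16],
    [-1,-168,-77,-38,0,0,20],
    [-1,-202,-92,-46,0,0,24],
    [-1,-235,-107,-53,0,0,27],
    [-1,-269,-123,-61,0,0,31],
    [-1,-303,-138,-68,0,0,35],
    [-1,-336,-153,-76,0,0,39],
    [-1,-355,-187,-79,0,0,44],
    [-1,-374,-220,-82,0,0,49]
  ]
}}

```text
time: 1.15
tool_pos: [0.479, 0.3089, 0.4858]
eef_rot: [1.693, 2.645, -0.004]
force: [1.4, 0.4, -0.1]
opening: 0.0855
```

```bash
python3 - <<'E'
from h import *
s=st(); print(go((.53,.09,.50),-6.1))
E
```

```text
t 1.15 pos [0.479  0.3089 0.4858] yaw 24.75 z [-0.001 -0.002 -1.   ] q [-0.87  0.12  0.28  1.54 -0.03  1.49 -0.16] F [ 1.4  0.4 -0.1] open 0.0855
[-2.201e+02 -4.540e+01 -1.370e+01 -1.000e-01  1.000e-01  3.090e+01]
```

Emit:
{"op": "arm_command", "data": {
  "motion": [
    [-1,-37,-8,-3,0,0,5],
    [-1,-73,-15,-5,0,0,10],
    [-1,-110,-23,-7,0,0,15],
    [-1,-147,-30,-9,0,0,20],
    [-1,-184,-38,-12,0,0,26],
    [-1,-220,-45,-14,0,0,31],
    [-1,-220,-45,-14,0,0,31],
    [-1,-220,-45,-14,0,0,31]
  ]
}}

```text
time: 1.82
tool_pos: [0.5306, 0.0872, 0.5005]
eef_rot: [2.344, 2.09, -0.002]
force: [1.3, 1.3, -1.3]
opening: 0.0855
```

```bash
python3 - <<'E'
from h import *
s=st(); c=bot.calibration('wrist'); p,d=bot.get_image('wrist'); np.savez('pics/w1.npz',p=p,d=d,**c); cv2.imwrite('pics/w1.png',p[:,:,::-1])
E
```

```text
t 1.82 pos [0.5306 0.0872 0.5005] yaw -6.56 z [-0.    -0.002 -1.   ] q [-0.67  0.04  0.47  1.59 -0.02  1.51 -0.31] F [ 1.3  1.3 -1.3] open 0.0855
```

View pics/w1.png

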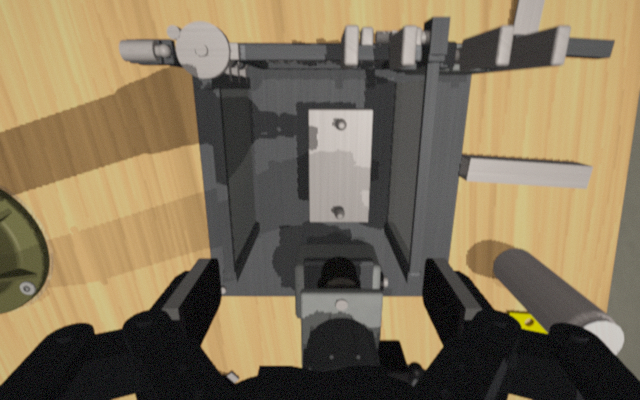

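The overhead view shows the bed at about (340,165), the dowel noses at (341,124) and (339,212), the handle blades at (352,45) and (408,45), and the bolt blades at (503,45) and (560,45).

```bash
python3 - <<'E'
from h import *
np.set_printoptions(precision=4,suppress=True)
w=np.load('pics/w1.npz'); p,d=w['p'],w['d']; c={k:w[k] for k in('fx','fy','cx','cy','R','t')}
crop(p,290,100,390,230,5,'pics/w1a.png'); crop(p,110,10,630,80,1.5,'pics/w1b0.png'); crop(p,320,10,580,80,3,'pics/w1b.png')
x0,y0,x1,y1=300,104,380,228; g=p[y0:y1,x0:x1].mean(2)
m=(g>115).astype(np.uint8); n,l,stt,ce=cv2.connectedComponentsWithStats(m); k=1+np.argmax(stt[1:,4]); m=(l==k).astype(np.uint8)
cnt=max(cv2.findContours(m,cv2.RETR_EXTERNAL,cv2.CHAIN_APPROX_NONE)[0],key=cv2.contourArea)
P=np.array([ray(c,u+x0,v+y0,.085)[:2] for u,v in cnt[:,0]]); print(stt[k],cv2.minAreaRect((P*1000).astype(np.float32)))
ys,xs=np.nonzero(m); W=unproj(c,xs+x0,ys+y0,d[ys+y0,xs+x0]); print('bed z',np.median(W[:,2]))
E
```

```text
[   8    5   65  114 6850] ((549.6781616210938, 74.00858306884766), (130.02227783203125, 69.92210388183594), 83.49710845947266)
bed z 0.08416664366339112
```

View pics/w1a.png

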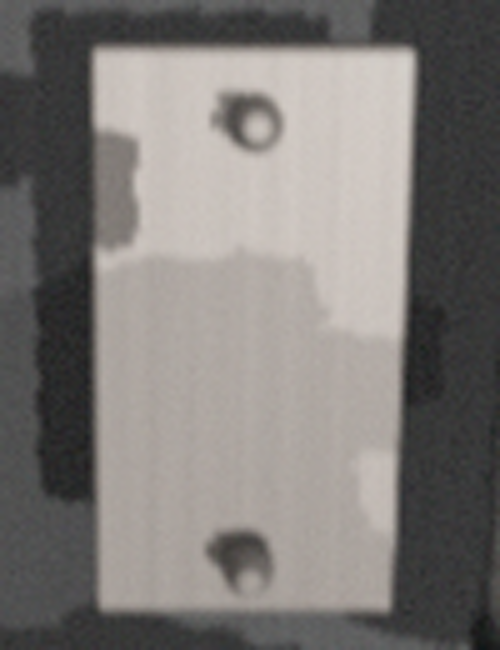

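View pics/w1b.png

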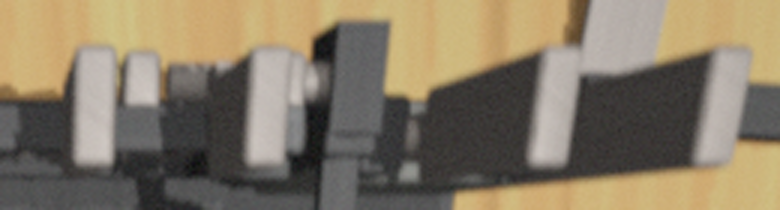

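```bash
python3 - <<'E'
from h import *
np.set_printoptions(precision=4,suppress=True)
w=np.load('pics/w1.npz'); c={k:w[k] for k in('fx','fy','cx','cy','R','t')}
a=ray(c,341.5,125.2,.107);b=ray(c,339.8,215.5,.107); print(a,b,(a+b)/2,np.linalg.norm(a-b),np.rad2deg(np.arctan2(*(a-b)[:2])))
f=lambda x,y:ray(c,x/3+320,y/3+10,.21)
# top corners outer: 
for nm,q in {'b2a':[(79,48),(114,48),(110,165),(74,165)],'b2b':[(255,48),(291,48),(286,165),(248,165)],'b1a':[(540,48),(581,48),(570,165),(528,165)],'b1b':[(710,48),(750,48),(735,165),(693,165)]}.items():
    P=np.array([f(*x) for x in q]); print(nm,P.mean(0),np.linalg.norm(P[0]-P[1])*1e3,np.linalg.norm(P[1]-P[2])*1e3)
bed=np.array([.5497,.0740]); R=np.array([[np.cos(-.1134),-np.sin(-.1134)],[np.sin(-.1134),np.cos(-.1134)]])
print('c1',bed+R@[.125,.115],'c2 if x=25',bed+R@[.025,.115])
E
```

```text
[0.5556 0.1237 0.107 ] [0.5442 0.0257 0.107 ] [0.5499 0.0747 0.107 ] 0.09868786027273592 6.637624795712227
b2a [0.563 0.187 0.21 ] 7.90723260637007 24.756439631515917
b2b [0.6031 0.1825 0.21  ] 8.130578850556754 24.766848728457422
b1a [0.6679 0.175  0.21  ] 9.255052512528925 24.791171959387174
b1b [0.706  0.1707 0.21  ] 9.0265756198092 24.80446909643871
c1 [0.6869 0.1741] c2 if x=25 [0.5876 0.1854]
```

Wrist fit: bed_c at (0.5498, 0.0745) with notcher yaw −6.5°, and the dowels and bed rectangle agree. Next I go over the saddle with the same relative camera geometry.

```bash
python3 - <<'E'
from h import *
s=st(); print(go((.47,-.4,.46),40.2), go((.4667,-.4075,.40),40.2))
E
```

```text
t 1.87 pos [0.5303 0.0898 0.5002] yaw -6.31 z [-0.001 -0.002 -1.   ] q [-0.67  0.04  0.47  1.59 -0.02  1.51 -0.31] F [-0.9  0.4 -0.4] open 0.0854
[-4.933e+02 -6.000e+00  4.100e+01 -1.000e-01  1.000e-01 -4.650e+01] [-5.011e+02 -8.400e+00  1.010e+02 -1.000e-01  1.000e-01 -4.650e+01]
```

Emit:
{"op": "arm_command", "data": {
  "motion": [
    [-1,-38,-1,3,0,0,-4],
    [-1,-78,-2,6,0,0,-7],
    [-1,-119,-2,10,0,0,-11],
    [-1,-160,-3,14,0,0,-15],
    [-1,-201,-4,18,0,0,-19],
    [-1,-242,-5,22,0,0,-23],
    [-1,-283,-6,27,0,0,-27],
    [-1,-324,-6,34,0,0,-31],
    [-1,-365,-7,50,0,0,-34],
    [-1,-405,-8,70,0,0,-38],
    [-1,-443,-8,85,0,0,-41],
    [-1,-475,-8,95,0,0,-44]
  ]
}}

```text
time: 2.87
tool_pos: [0.4709, -0.3813, 0.4039]
eef_rot: [-1.374, -2.823, 0.001]
force: [-0.1, -0.2, 0.4]
opening: 0.0856
```

```bash
python3 - <<'E'
from h import *
s=st(); print(go((.4667,-.4075,.40),40.2))
E
```

```text
t 2.87 pos [ 0.4709 -0.3813  0.4039] yaw 38.09 z [-0.002  0.    -1.   ] q [-0.07  0.3   0.86  1.59 -0.23  1.36  1.49] F [-0.1 -0.2  0.4] open 0.0856
[-18.  -19.5   4.   -0.1  -0.1  -2.1]
```

Emit:
{"op": "arm_command", "data": {
  "motion": [
    [-1,-10,-10,2,0,0,-1],
    [-1,-18,-19,4,0,0,-2],
    [-1,-18,-19,4,0,0,-2],
    [-1,-18,-19,4,0,0,-2],
    [-1,-18,-19,4,0,0,-2]
  ]
}}

```text
time: 3.28
tool_pos: [0.4685, -0.4053, 0.3997]
eef_rot: [-1.321, -2.848, -0.001]
force: [-0.0, 0.6, 0.9]
opening: 0.0853
```

```bash
python3 - <<'E'
from h import *
s=st(); c=bot.calibration('wrist'); p,d=bot.get_image('wrist'); np.savez('pics/w2.npz',p=p,d=d,**c); cv2.imwrite('pics/w2.png',p[:,:,::-1]); crop(p,280,90,400,240,4,'pics/w2a.png')
E
```

```text
t 3.28 pos [ 0.4685 -0.4053  0.3997] yaw 40.25 z [-0.002  0.001 -1.   ] q [-0.01  0.33  0.85  1.56 -0.26  1.36  1.57] F [-0.   0.6  0.9] open 0.0853
```

View pics/w2.png

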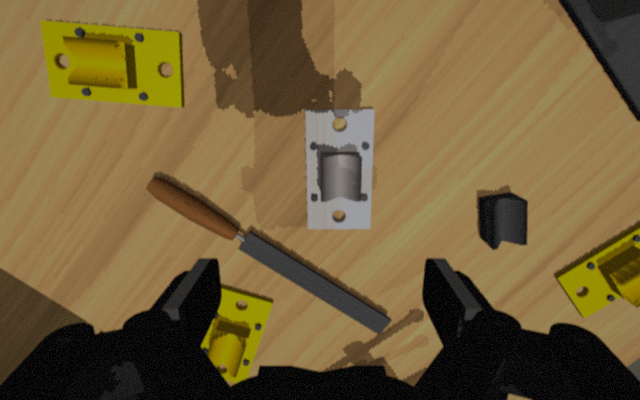

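View pics/w2a.png

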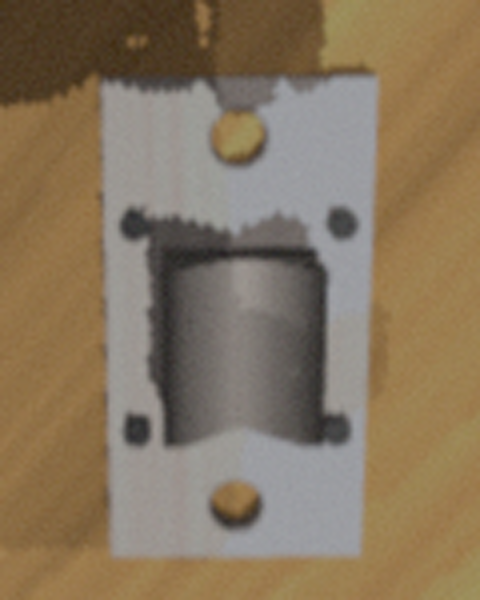

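```bash
python3 - <<'E'
from h import *
np.set_printoptions(precision=4,suppress=True)
w=np.load('pics/w2.npz'); p,d=w['p'],w['d']; c={k:w[k] for k in('fx','fy','cx','cy','R','t')}
x0,y0,x1,y1=296,100,385,238; sub=p[y0:y1,x0:x1]; hsv=cv2.cvtColor(sub,cv2.COLOR_RGB2HSV)
m=((hsv[...,1]<60)&(hsv[...,2]>55)).astype(np.uint8); n,l,stt,ce=cv2.connectedComponentsWithStats(m); k=1+np.argmax(stt[1:,4]); m=(l==k).astype(np.uint8)
cv2.imwrite('pics/w2m.png',m*255)
cnt=max(cv2.findContours(m,cv2.RETR_EXTERNAL,cv2.CHAIN_APPROX_NONE)[0],key=cv2.contourArea)
P=np.array([ray(c,u+x0,v+y0,.008)[:2] for u,v in cnt[:,0]]); print(stt[k],cv2.minAreaRect((P*1000).astype(np.float32)))
a=ray(c,339.5,124.3,.008);b=ray(c,339.,215.8,.008); print(a,b,(a+b)/2,np.linalg.norm(a-b),np.rad2deg(np.arctan2(*(a-b)[:2])))
s=st()
E
```

```text
[   9    8   70  122 7526] ((486.9898681640625, -399.4765625), (70.59595489501953, 131.01708984375), 40.688072204589844)
[ 0.4549 -0.3617  0.008 ] [ 0.5198 -0.4369  0.008 ] [ 0.4874 -0.3993  0.008 ] 0.0993147916462188 -40.83733306655003
t 3.33 pos [ 0.4685 -0.4053  0.4   ] yaw 40.26 z [-0.001  0.001 -1.   ] q [-0.01  0.33  0.85  1.56 -0.26  1.36  1.57] F [-0.2  0.3  0.2] open 0.0854
```

```bash
python3 - <<'E'
from h import *
s=st(); print(go((.4872,-.3994,.30),40.75), go((.4872,-.3994,.186),40.75))
E
```

```text
t 3.33 pos [ 0.4685 -0.4053  0.4   ] yaw 40.26 z [-0.001  0.001 -1.   ] q [-0.01  0.33  0.85  1.56 -0.26  1.36  1.57] F [-0.2  0.3  0.2] open 0.0854
[ -7.8  18.1 100.   -0.   -0.1  -0.5] [-8.00e+00  1.81e+01  2.14e+02 -0.00e+00 -1.00e-01 -5.00e-01]
```

Emit:
{"op": "arm_command", "data": {
  "motion": [
    [-1,-3,7,25,0,0,-0.3],
    [-1,-6,14,55,0,0,-0.5],
    [-1,-8,18,85,0,0,-0.5],
    [-1,-8,18.1,110,0,0,-0.5],
    [-1,-8,18.1,135,0,0,-0.5],
    [-1,-8,18.1,155,0,0,-0.5],
    [-1,-8,18.1,170,0,0,-0.5],
    [-1,-8,18.1,170,0,0,-0.5],
    [-1,-8,18.1,170,0,0,-0.5]
  ]
}}

```text
time: 4.08
tool_pos: [0.4878, -0.3986, 0.23]
eef_rot: [-1.306, -2.855, -0.002]
force: [0.2, -1.1, 0.8]
opening: 0.0853
```

```bash
python3 - <<'E'
from h import *
s=st(); print(go((.4872,-.3994,.186),40.75));c=bot.calibration('wrist'); p,d=bot.get_image('wrist'); np.savez('pics/w3.npz',p=p,d=d,**c); cv2.imwrite('pics/w3.png',p[:,:,::-1])
E
```

```text
t 4.08 pos [ 0.4878 -0.3986  0.23  ] yaw 40.84 z [-0.002  0.002 -1.   ] q [ 0.05  0.51  0.76  1.71 -0.4   1.08  1.65] F [ 0.2 -1.1  0.8] open 0.0853
[-0.3 -1.  44.   0.  -0.1  0.1]
```

View pics/w3.png

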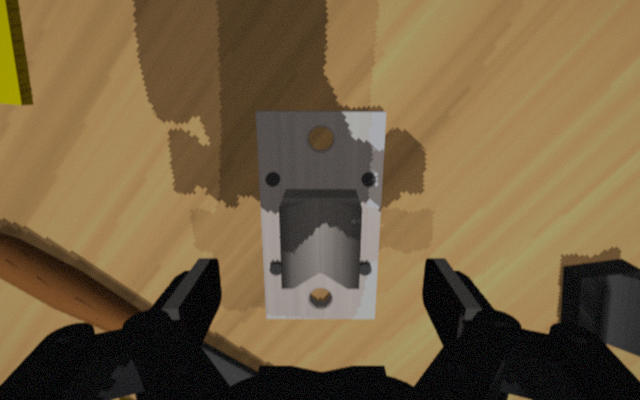

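```bash
python3 - <<'E'
from h import *
np.set_printoptions(precision=4,suppress=True)
w=np.load('pics/w2.npz'); p,d=w['p'],w['d']; c={k:w[k] for k in('fx','fy','cx','cy','R','t')}
T=down(40.75); o=np.array([.4872,-.3994,.186])
for nm,u,v,z in [('ferrule',240,238,.01),('mid',300,270,.006),('midlow',270,258,.006),('vee L',480,215,.03),('vee L0',490,245,.0)]:
    P=ray(c,u,v,z); print(nm,P,(T.T@(P-o))*1e3)
w=np.load('pics/w3.npz'); c={k:w[k] for k in('fx','fy','cx','cy','R','t')}
for u,v in [(258,112),(385,112),(376,319),(268,319)]: print((T.T@(ray(c,u,v,.008)-o))*1e3)
for u,v in [(320,138),(320,298)]: print('hole',(T.T@(ray(c,u,v,.008)-o))*1e3)
E
```

```text
ferrule [ 0.4521 -0.5281  0.01  ] [ -74.5608 -110.6327  176.    ]
mid [ 0.5299 -0.5175  0.006 ] [-117.3292  -44.7194  180.    ]
midlow [ 0.4937 -0.5279  0.006 ] [-101.5969  -78.9475  180.    ]
vee L [ 0.6246 -0.3364  0.03  ] [-41.9012 145.2006 156.    ]
vee L0 [ 0.6791 -0.3528  0.    ] [-89.9369 175.8383 186.    ]
[ 63.8611 -33.5297 178.    ]
[ 64.0168  34.42   178.    ]
[-65.6318  35.8362 178.    ]
[-65.8168 -33.7064 178.    ]
hole [ 50.1109  -0.3398 178.    ]
hole [-50.2167  -0.2356 178.    ]
```

Emit:
{"op": "arm_command", "data": {
  "motion": [
    [-1,0,-0.5,20,0,0,0],
    [-1,0,-0.5,36,0,0,0],
    [-1,0,-0.5,44,0,0,0],
    [-1,0,-0.5,44,0,0,0],
    [-1,0,-0.5,44,0,0,0],
    [1,0,-0.5,44,0,0,0],
    [1,0,-0.5,44,0,0,0],
    [1,0,-0.5,44,0,0,0],
    [1,0,-0.5,44,0,0,0],
    [1,0,-0.5,44,0,0,0],
    [1,0,-0.5,44,0,0,0],
    [1,0,-0.5,44,0,0,0]
  ],
  "squeeze": 50
}}

```text
time: 5.13
tool_pos: [0.4879, -0.3999, 0.188]
eef_rot: [1.307, 2.856, 0.001]
force: [-1.0, 1.1, 6.2]
opening: 0.0391
```

```bash
python3 - <<'E'
from h import *
s=st(); print(go((.4872,-.3994,.186),40.75))
E
```

```text
t 5.13 pos [ 0.4879 -0.3999  0.188 ] yaw 40.82 z [ 0.001 -0.    -1.   ] q [ 0.08  0.57  0.73  1.74 -0.44  1.01  1.68] F [-1.   1.1  6.2] open 0.0391
[ 0.8 -0.2  2.   0.1  0.   0.1]
```

Emit:
{"op": "arm_command", "data": {
  "motion": [
    [1,0,0,-12,0,0,0],
    [1,0,0,-30,0,0,0],
    [1,0,0,-55,0,0,0],
    [1,0,0,-85,0,0,0],
    [1,0,0,-115,0,0,0],
    [1,0,0,-145,0,0,0],
    [1,0,0,-175,0,0,0],
    [1,0,0,-205,0,0,0],
    [1,0,0,-235,0,0,0],
    [1,0,0,-260,0,0,0],
    [1,0,0,-280,0,0,0],
    [1,0,0,-280,0,0,0]
  ]
}}

```text
time: 6.13
tool_pos: [0.4873, -0.4007, 0.4723]
eef_rot: [1.305, 2.85, -0.001]
force: [0.7, -1.4, -3.9]
opening: 0.0393
```

```bash
python3 - <<'E'
from h import *
s=st(); print(go((.5498,.0745,.465),-6.5));c=bot.calibration('wrist'); p,d=bot.get_image('wrist'); np.savez('pics/w4.npz',p=p,d=d,**c); cv2.imwrite('pics/w4.png',p[:,:,::-1])
E
```

```text
t 6.13 pos [ 0.4873 -0.4007  0.4723] yaw 40.79 z [ 0.006 -0.004 -1.   ] q [-0.02  0.33  0.86  1.43 -0.25  1.49  1.55] F [ 0.7 -1.4 -3.9] open 0.0393
[3.190e+02 3.578e+02 6.000e+00 3.000e-01 3.000e-01 4.730e+01]
```

View pics/w4.png

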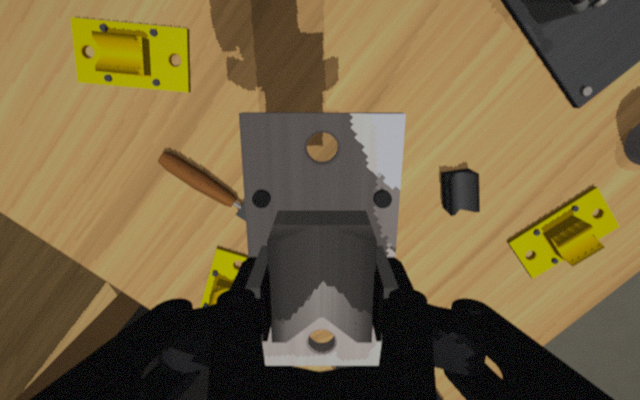

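The saddle is held level and square. Both holes are visible, at (322,147) and (321,340). I'll carry it over the bed with its underside at about 0.28 m, above the 0.246 m head.

Emit:
{"op": "arm_command", "data": {
  "motion": [
    [1,14,16,0,0,0,2],
    [1,38,43,0,0,0,6],
    [1,65,73,0,0,0,10],
    [1,92,103,0,0,0,14],
    [1,119,133,0,0,0,18],
    [1,146,164,0,0,0,22],
    [1,173,194,0,0,0,26],
    [1,200,224,0,0,0,30],
    [1,227,255,0,0,0,34],
    [1,254,285,0,0,0,38],
    [1,281,315,0,0,0,42],
    [1,302,339,0,0,0,45]
  ]
}}

```text
time: 7.18
tool_pos: [0.5456, 0.0538, 0.4662]
eef_rot: [2.301, 2.138, -0.002]
force: [0.0, 0.2, -4.4]
opening: 0.0396
```

```bash
python3 - <<'E'
from h import *
s=st(); print(go((.5498,.0745,.40),-6.5))
E
```

```text
t 7.18 pos [0.5456 0.0538 0.4662] yaw -4.21 z [-0.001 -0.001 -1.   ] q [-0.73  0.08  0.62  1.63 -0.05  1.45 -0.18] F [ 0.   0.2 -4.4] open 0.0396
[21.   2.7 66.2 -0.   0.1  2.3]
```

Emit:
{"op": "arm_command", "data": {
  "motion": [
    [1,10,1,12,0,0,1],
    [1,19,2,35,0,0,2],
    [1,21,2.7,65,0,0,2.3],
    [1,21,2.7,95,0,0,2.3],
    [1,21,2.7,110,0,0,2.3],
    [1,21,2.7,116,0,0,2.3],
    [1,21,2.7,116,0,0,2.3],
    [1,21,2.7,116,0,0,2.3],
    [1,21,2.7,116,0,0,2.3]
  ]
}}

```text
time: 7.93
tool_pos: [0.5502, 0.0743, 0.3512]
eef_rot: [2.343, 2.091, 0.0]
force: [-0.4, -0.3, -3.7]
opening: 0.039
```

```bash
python3 - <<'E'
from h import *
s=st(); print(go((.5498,.0745,.30),-6.5));c=bot.calibration('wrist'); p,d=bot.get_image('wrist'); np.savez('pics/w5.npz',p=p,d=d,**c); cv2.imwrite('pics/w5.png',p[:,:,::-1]); st()
E
```

```text
t 7.93 pos [0.5502 0.0743 0.3512] yaw -6.52 z [ 0.001 -0.001 -1.   ] q [-0.73  0.17  0.61  1.78 -0.1   1.22 -0.21] F [-0.4 -0.3 -3.7] open 0.039
[ 0.1 -0.5 51.2  0.1  0.  -0. ]
t 7.98 pos [0.5503 0.0744 0.3515] yaw -6.52 z [ 0.002 -0.    -1.   ] q [-0.73  0.17  0.61  1.78 -0.1   1.22 -0.21] F [-0.3  0.5 -4.3] open 0.0389
```

View pics/w5.png

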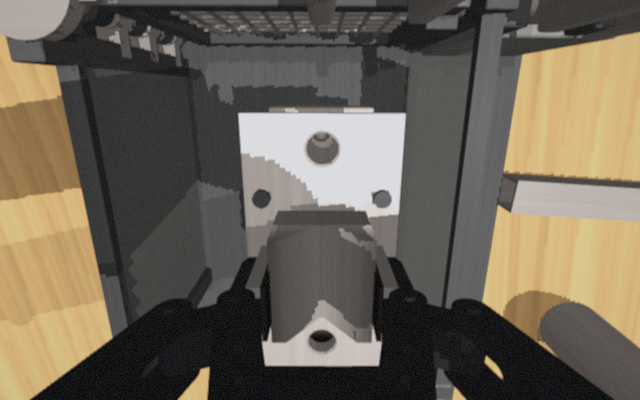

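```bash
python3 - <<'E'
from h import *
np.set_printoptions(precision=4,suppress=True)
w=np.load('pics/w5.npz'); p,d=w['p'],w['d']; c={k:w[k] for k in('fx','fy','cx','cy','R','t')}
crop(p,292,120,352,180,10,'pics/w5a.png'); crop(p,292,310,352,370,8,'pics/w5b.png')
for z in (.107,.085): print(z,[proj(c,[.5498+.05*np.sin(.1134)*k,.0745+.05*np.cos(.1134)*k,z]).round(1) for k in (1,-1)])
E
```

```text
0.107 [array([[320. , 131.6]]), array([[320.1, 277.9]])]
0.085 [array([[320.1, 127.9]]), array([[320.2, 262.7]])]
```

View pics/w5a.png

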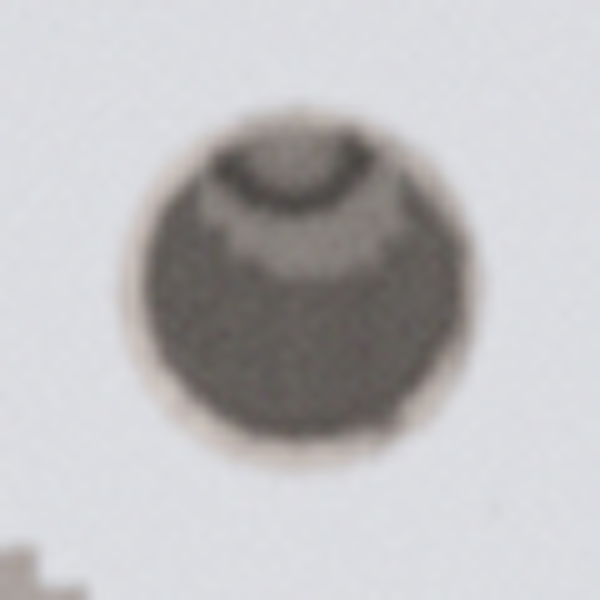

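View pics/w5b.png

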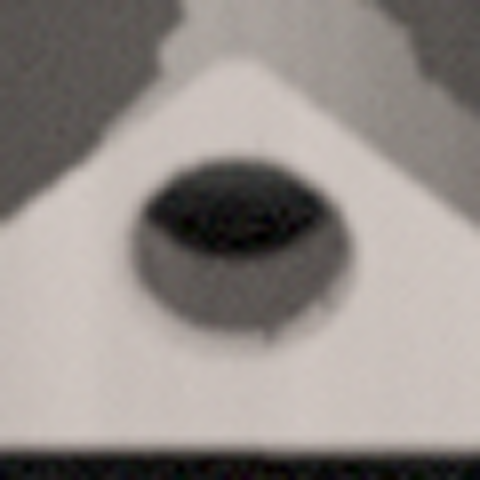

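```bash
python3 - <<'E'
from h import *
np.set_printoptions(precision=2,suppress=True)
w=np.load('pics/w5.npz'); p,d=w['p'],w['d']; c={k:w[k] for k in('fx','fy','cx','cy','R','t')}
T=down(-6.52); o=np.array([.5502,.0743,.3512])
L=lambda u,v,z:(T.T@(ray(c,u,v,z)-o))*1e3
print('near hole',L(322.2,148.6,.1712),'far hole',L(322.3,341,.1712),'near dowel tip',L(321.5,135.7,.107))
# plate edges
for u,v in [(239,113),(406,113),(381,366),(264,366)]: print(L(u,v,.1712))
print('bed pred', T.T@(np.array([.5498,.0745,.085])-o)*1e3)
w=np.load('pics/w1.npz'); 
E
```

```text
near hole [ 50.25   0.78 180.  ] far hole [-48.96   0.97 180.  ] near dowel tip [ 47.71   0.49 244.2 ]
[ 65.12 -33.93 180.  ]
[ 65.17  35.7  180.  ]
[-64.77  31.95 180.  ]
[-64.82 -29.76 180.  ]
bed pred [  0.15  -0.42 266.2 ]
```

Emit:
{"op": "arm_command", "data": {
  "motion": [
    [1,0,0,12,0,0,0],
    [1,-0.3,-0.3,28,0,0,0],
    [1,-0.5,-0.3,40,0,0,0],
    [1,-0.5,-0.3,47,0,0,0],
    [1,-0.5,-0.3,49,0,0,0],
    [1,-0.5,-0.3,49,0,0,0],
    [1,-0.5,-0.3,49,0,0,0],
    [1,-0.5,-0.3,49,0,0,0]
  ]
}}

```text
time: 8.65
tool_pos: [0.5504, 0.0739, 0.3032]
eef_rot: [2.343, 2.09, 0.003]
force: [-0.2, 0.2, -3.9]
opening: 0.0388
```

```bash
python3 - <<'E'
from h import *
s=st(); print(go((.5498,.0745,.30),-6.5));c=bot.calibration('wrist'); p,d=bot.get_image('wrist'); np.savez('pics/w6.npz',p=p,d=d,**c); cv2.imwrite('pics/w6.png',p[:,:,::-1]); st()
crop(p,292,120,352,180,10,'pics/w6a.png'); crop(p,292,310,352,370,8,'pics/w6b.png')
E
```

```text
t 8.65 pos [0.5504 0.0739 0.3032] yaw -6.52 z [ 0.003 -0.    -1.   ] q [-0.71  0.21  0.6   1.84 -0.13  1.13 -0.18] F [-0.2  0.2 -3.9] open 0.0388
[ 0.6 -0.7  3.2  0.2 -0.  -0. ]
t 8.7 pos [0.5504 0.0739 0.3033] yaw -6.52 z [ 0.003  0.    -1.   ] q [-0.71  0.21  0.6   1.84 -0.13  1.13 -0.18] F [ 0.4 -0.4 -3.9] open 0.0386
```

View pics/w6a.png

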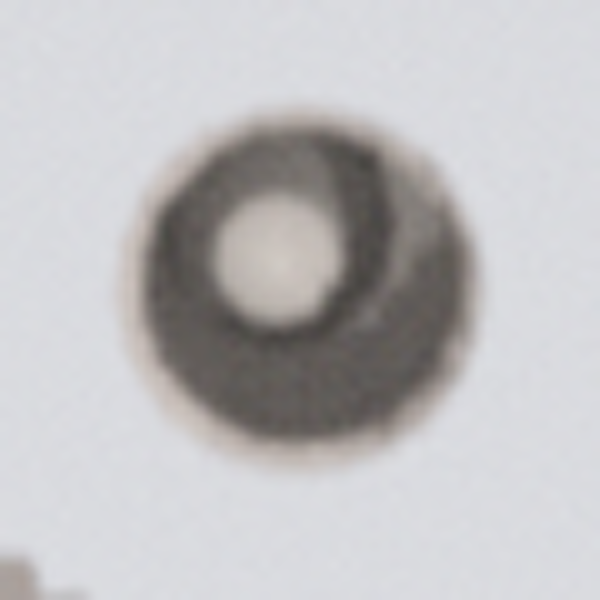

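View pics/w6b.png

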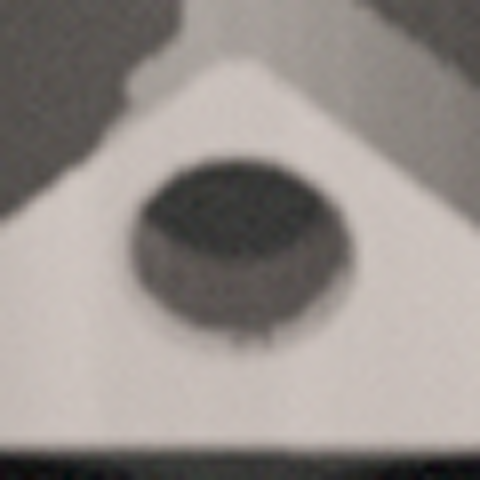

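```bash
python3 - <<'E'
from h import *
np.set_printoptions(precision=2,suppress=True)
w=np.load('pics/w6.npz'); c={k:w[k] for k in('fx','fy','cx','cy','R','t')}
T=down(-6.52); o=np.array([.5504,.0739,.3032])
L=lambda u,v,z:(T.T@(ray(c,u,v,z)-o))*1e3
print('near hole',L(322.1,148.7,.1232),'far hole',L(322.3,341,.1232),'near dowel tip',L(320,146.2,.107))
print('bed pred', T.T@(np.array([.5498,.0745,.085])-o)*1e3)
E
```

```text
near hole [ 50.29   1.09 180.  ] far hole [-48.87   1.32 180.  ] near dowel tip [ 48.86   0.15 196.2 ]
bed pred [  0.53  -0.66 218.2 ]
```

Emit:
{"op": "arm_command", "data": {
  "motion": [
    [1,-0.8,-0.5,2,0,0,0],
    [1,-1.4,-1,4.5,0,0,0],
    [1,-1.4,-1,5.5,0,0,0],
    [1,-1.4,-1,5.5,0,0,0],
    [1,-1.4,-1,5.5,0,0,0],
    [1,-1.4,-1,5.5,0,0,0]
  ]
}}

```text
time: 9.2
tool_pos: [0.5493, 0.0726, 0.2978]
eef_rot: [2.343, 2.09, 0.003]
force: [-0.0, -0.2, -4.0]
opening: 0.0391
```

```bash
python3 - <<'E'
from h import *
s=st(); c=bot.calibration('wrist'); p,d=bot.get_image('wrist'); np.savez('pics/w7.npz',p=p,d=d,**c); st()
crop(p,292,120,352,180,10,'pics/w7a.png')
E
```

```text
t 9.2 pos [0.5493 0.0726 0.2978] yaw -6.51 z [ 0.003  0.    -1.   ] q [-0.71  0.22  0.6   1.84 -0.14  1.12 -0.18] F [-0.  -0.2 -4. ] open 0.0391
t 9.25 pos [0.5493 0.0727 0.2978] yaw -6.51 z [ 0.003 -0.    -1.   ] q [-0.71  0.22  0.6   1.84 -0.14  1.12 -0.18] F [ 0.5 -1.4 -3.8] open 0.0391
```

View pics/w7a.png

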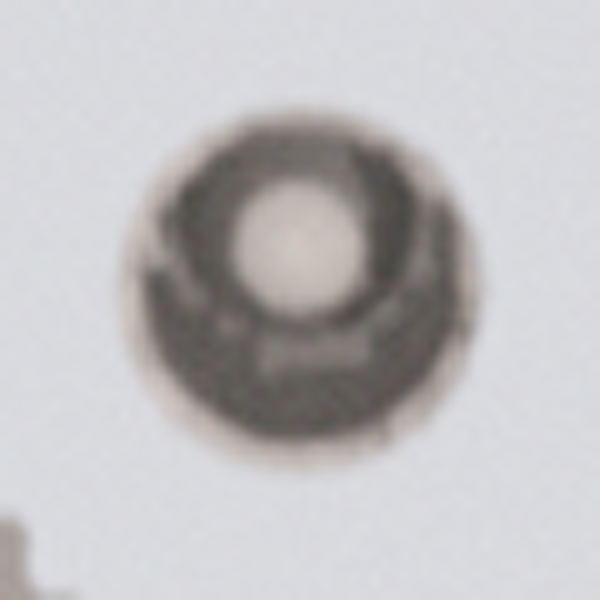

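```bash
python3 - <<'E'
from h import *
np.set_printoptions(precision=2,suppress=True)
w=np.load('pics/w7.npz'); c={k:w[k] for k in('fx','fy','cx','cy','R','t')}
T=down(-6.52); o=np.array([.5493,.0726,.2978])
L=lambda u,v,z:(T.T@(ray(c,u,v,z)-o))*1e3
print('near hole',L(322.1,148.7,.1178),'near dowel tip',L(321.8,144.7,.107))
print('bed pred', T.T@(np.array([.5498,.0745,.085])-o)*1e3)
E
```

```text
near hole [ 50.36   1.04 180.  ] near dowel tip [ 50.46   0.94 190.8 ]
bed pred [  1.94   0.28 212.8 ]
```

Emit:
{"op": "arm_command", "data": {
  "motion": [
    [1,0,0,3,0,0,0],
    [1,0,0,6,0,0,0],
    [1,0,0,9,0,0,0],
    [1,0,0,12,0,0,0],
    [1,0,0,14,0,0,0],
    [1,0,0,14,0,0,0],
    [1,0,0,14,0,0,0]
  ]
}}

```text
time: 9.83
tool_pos: [0.5493, 0.0726, 0.2836]
eef_rot: [2.343, 2.09, 0.003]
force: [-0.1, -0.1, -4.4]
opening: 0.0392
```

```bash
python3 - <<'E'
from h import *
s=st(); print(s['torque'].round(2))
E
```

```text
t 9.83 pos [0.5493 0.0726 0.2836] yaw -6.52 z [ 0.003 -0.    -1.   ] q [-0.71  0.23  0.6   1.86 -0.15  1.09 -0.17] F [-0.1 -0.1 -4.4] open 0.0392
[ 0.01 -0.01 -0.04]
```

Emit:
{"op": "arm_command", "data": {
  "motion": [
    [1,0,0,3,0,0,0],
    [1,0,0,6,0,0,0],
    [1,0,0,8.5,0,0,0],
    [1,0,0,10,0,0,0],
    [1,0,0,10.5,0,0,0],
    [1,0,0,10.5,0,0,0]
  ]
}}

```text
time: 10.33
tool_pos: [0.5493, 0.0726, 0.273]
eef_rot: [2.343, 2.09, 0.003]
force: [-0.6, -0.5, -3.6]
opening: 0.0394
```

```bash
python3 - <<'E'
from h import *
s=st(); print(s['torque'].round(2))
E
```

```text
t 10.33 pos [0.5493 0.0726 0.273 ] yaw -6.52 z [ 0.003 -0.    -1.   ] q [-0.7   0.25  0.6   1.87 -0.16  1.07 -0.16] F [-0.6 -0.5 -3.6] open 0.0394
[ 0.04 -0.05 -0.04]
```

Force is beginning to fall off, so the saddle is close. I'll continue in small steps until the bed bears its weight.

Emit:
{"op": "arm_command", "data": {
  "motion": [
    [1,0,0,1,0,0,0],
    [1,0,0,2,0,0,0],
    [1,0,0,2,0,0,0],
    [1,0,0,2,0,0,0]
  ]
}}

```text
time: 10.67
tool_pos: [0.5494, 0.0724, 0.2729]
eef_rot: [2.344, 2.091, 0.003]
force: [-4.4, -1.0, 9.9]
opening: 0.0392
```

```bash
python3 - <<'E'
from h import *
s=st(); print(s['torque'].round(2));c=bot.calibration('wrist'); p,d=bot.get_image('wrist'); np.savez('pics/w8.npz',p=p,d=d,**c); cv2.imwrite('pics/w8.png',p[:,:,::-1])
E
```

```text
t 10.67 pos [0.5494 0.0724 0.2729] yaw -6.52 z [ 0.002  0.001 -1.   ] q [-0.7   0.25  0.6   1.87 -0.16  1.07 -0.16] F [-4.4 -1.   9.9] open 0.0392
[-0.17  1.46 -0.02]
```

View pics/w8.png

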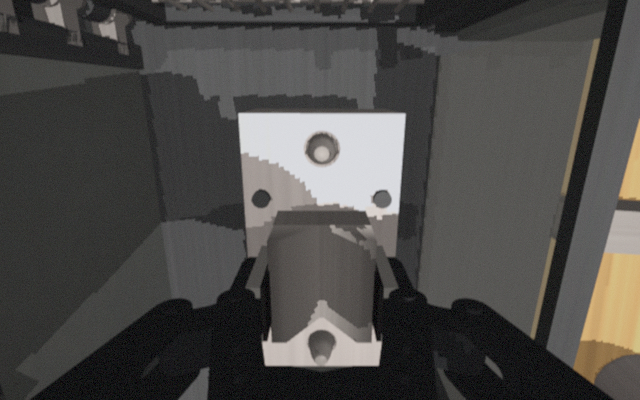

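Emit:
{"op": "arm_command", "data": {
  "motion": [
    [1,0,0,0,0,0,0],
    [0.4,0,0,0,0,0,0],
    [0,0,0,0,0,0,0],
    [-0.5,0,0,0,0,0,0],
    [-0.6,0,0,0,0,0,0],
    [-0.6,0,0,0,0,0,0],
    [-0.6,0,0,0,0,0,0]
  ]
}}

```text
time: 11.3
tool_pos: [0.5496, 0.0725, 0.2731]
eef_rot: [2.343, 2.091, 0.004]
force: [-0.2, 0.4, -0.2]
opening: 0.0679
```

```bash
python3 - <<'E'
from h import *
s=st(); print(s['torque'].round(2));c=bot.calibration('wrist'); p,d=bot.get_image('wrist'); np.savez('pics/w9.npz',p=p,d=d,**c); cv2.imwrite('pics/w9.png',p[:,:,::-1])
E
```

```text
t 11.3 pos [0.5496 0.0725 0.2731] yaw -6.52 z [ 0.003  0.001 -1.   ] q [-0.7   0.25  0.6   1.87 -0.16  1.07 -0.16] F [-0.2  0.4 -0.2] open 0.0679
[0.03 0.02 0.02]
```

View pics/w9.png

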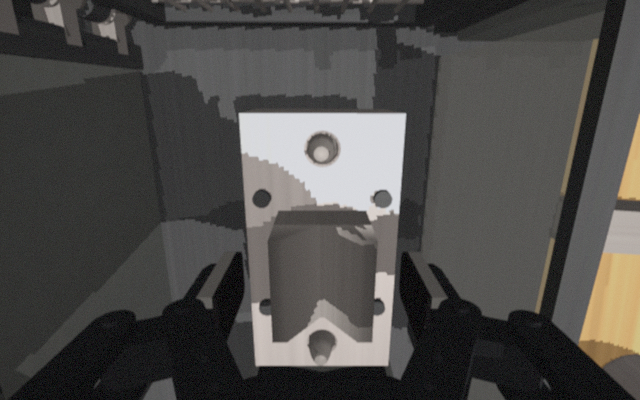

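Both dowel noses show through both holes, at (322,153) and (321,355), and the plate did not shift on release. I'll lift straight up, check that it is flush, and measure the blades.

Emit:
{"op": "arm_command", "data": {
  "motion": [
    [-0.6,0,0,-8,0,0,0],
    [-0.6,0,0,-25,0,0,0],
    [-0.6,0,0,-50,0,0,0],
    [-0.6,0,0,-80,0,0,0],
    [-0.8,0,0,-110,0,0,0],
    [-1,5,5,-140,0,0,0],
    [-1,10,15,-165,0,0,0],
    [-1,20,25,-185,0,0,0],
    [-1,20,30,-190,0,0,0],
    [-1,20,30,-190,0,0,0],
    [-1,20,30,-190,0,0,0],
    [-1,20,30,-190,0,0,0]
  ]
}}

```text
time: 12.35
tool_pos: [0.5805, 0.0882, 0.4615]
eef_rot: [-2.345, -2.09, 0.001]
force: [0.8, -0.8, 0.1]
opening: 0.0859
```

```bash
python3 - <<'E'
from h import *
s=st(); c=bot.calibration('wrist'); p,d=bot.get_image('wrist'); np.savez('pics/w10.npz',p=p,d=d,**c); cv2.imwrite('pics/w10.png',p[:,:,::-1])
ys,xs=np.mgrid[95:120,250:390]
E
```

```text
t 12.35 pos [0.5805 0.0882 0.4615] yaw -6.57 z [-0. -0. -1.] q [-0.73  0.18  0.62  1.55 -0.1   1.45 -0.22] F [ 0.8 -0.8  0.1] open 0.0859
```

View pics/w10.png

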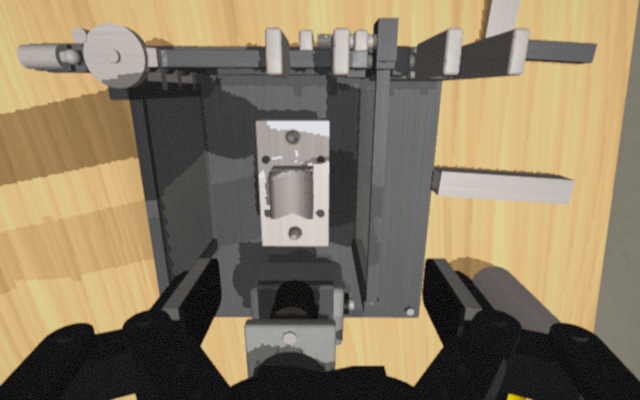

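```bash
python3 - <<'E'
from h import *
np.set_printoptions(precision=4,suppress=True)
w=np.load('pics/w10.npz'); p,d=w['p'],w['d']; c={k:w[k] for k in('fx','fy','cx','cy','R','t')}
def zz(x0,y0,x1,y1):
    ys,xs=np.mgrid[y0:y1,x0:x1]; W=unproj(c,xs.ravel(),ys.ravel(),d[ys,xs].ravel()); return np.median(W,0),W[:,2].std()
for b in [(260,124,284,134),(302,124,326,134),(264,236,286,244),(304,236,326,244),(259,170,268,200),(319,170,327,200)]: print(b,zz(*b))
crop(p,250,10,550,90,2.6,'pics/w10b.png')
crop(p,240,110,345,255,4,'pics/w10c.png')
E
```

```text
(260, 124, 284, 134) (array([0.5374, 0.1323, 0.0924]), np.float64(0.030704985366174498))
(302, 124, 326, 134) (array([0.5773, 0.1278, 0.0922]), np.float64(0.021772270725435326))
(264, 236, 286, 244) (array([0.5224, 0.0174, 0.0923]), np.float64(0.03580738336511212))
(304, 236, 326, 244) (array([0.5645, 0.0125, 0.0921]), np.float64(0.025404754437018062))
(259, 170, 268, 200) (array([0.52  , 0.0782, 0.0922]), np.float64(0.016736824707925153))
(319, 170, 327, 200) (array([0.5796, 0.0715, 0.0921]), np.float64(0.0007147910053215444))
```

View pics/w10b.png

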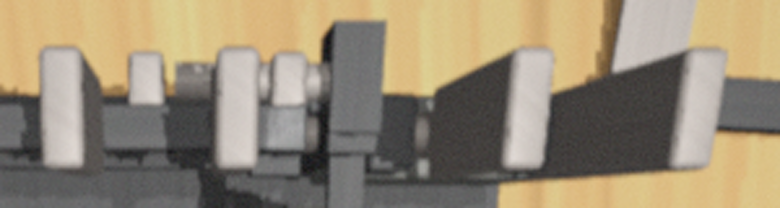

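View pics/w10c.png

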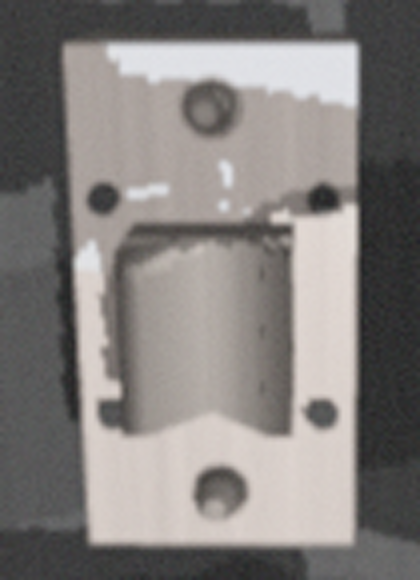

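The plate top is level at 0.0922 m, which is bed (0.0842) plus 8 mm, so it lies flush. Now the bolt and handle blades.

```bash
python3 - <<'E'
from h import *
np.set_printoptions(precision=4,suppress=True)
w=np.load('pics/w10.npz'); p,d=w['p'],w['d']; c={k:w[k] for k in('fx','fy','cx','cy','R','t')}
f=lambda x,y:ray(c,x/2.6+250,y/2.6+10,.21)
B={}
for nm,q in {'b2a':[(40,46),(81,46),(84,168),(44,168)],'b2b':[(218,46),(258,46),(256,168),(216,168)],'b1a':[(512,46),(553,46),(544,168),(502,168)],'b1b':[(687,46),(728,46),(712,168),(669,168)]}.items():
    P=np.array([f(*x) for x in q]); B[nm]=P.mean(0); print(nm,P.mean(0),np.linalg.norm(P[0]-P[1])*1e3,np.linalg.norm(P[1]-P[2])*1e3)
for a in('b1','b2'):
    m=(B[a+'a']+B[a+'b'])/2; v=B[a+'b']-B[a+'a']; print(a,m,'gap',np.linalg.norm(v),np.rad2deg(np.arctan2(v[1],v[0])))
s=st(); 
m=(B['b1a']+B['b1b'])/2
print(go((m[0],m[1],.42),-6.5),go((m[0],m[1],.345),-6.5))
E
```

```text
b2a [0.5638 0.1866 0.21  ] 9.099726058115431 25.551250091921546
b2b [0.603  0.1821 0.21  ] 8.87287242422515 25.54395989098705
b1a [0.6683 0.1746 0.21  ] 9.086354863747857 25.55108181868669
b1b [0.7067 0.1702 0.21  ] 9.081404811713101 25.538685966948858
b1 [0.6875 0.1724 0.21  ] gap 0.03863933840098564 -6.542122120045556
b2 [0.5834 0.1843 0.21  ] gap 0.03949160167773455 -6.542090419328168
t 12.4 pos [0.5804 0.0882 0.4614] yaw -6.57 z [-0.  0. -1.] q [-0.73  0.18  0.62  1.55 -0.1   1.45 -0.22] F [-0.3  0.4 -0.1] open 0.0855
[95.9 96.7 41.4 -0.   0.  -0.1] [ 95.9  96.7 116.4  -0.    0.   -0.1]
```

```bash
python3 - <<'E'
from h import *
np.set_printoptions(precision=4,suppress=True)
w=np.load('pics/w10.npz'); p,d=w['p'],w['d']; c={k:w[k] for k in('fx','fy','cx','cy','R','t')}
def zz(x0,y0,x1,y1):
    ys,xs=np.mgrid[y0:y1,x0:x1]; W=unproj(c,xs.ravel(),ys.ravel(),d[ys,xs].ravel()); return np.median(W,0)
print('post',zz(382,22,395,35),zz(381,40,392,60),'bladetop',zz(268,35,278,65),zz(448,35,455,65),'cap',zz(100,40,130,70), 'far scr',zz(375,100,382,160))
s=st(); print(go((.6948,.1716,.42),-6.5),go((.6948,.1716,.352),-6.5))
E
```

```text
post [0.6401 0.1979 0.1623] [0.6379 0.1841 0.1623] bladetop [0.563  0.1879 0.2093] [0.6674 0.1758 0.2092] cap [0.4507 0.2012 0.1727] far scr [0.63   0.1273 0.1522]
t 12.4 pos [0.5804 0.0882 0.4614] yaw -6.57 z [-0.  0. -1.] q [-0.73  0.18  0.62  1.55 -0.1   1.45 -0.22] F [-0.3  0.4 -0.1] open 0.0855
[ 95.9 104.1  41.4  -0.    0.   -0.1] [ 95.9 104.1 109.4  -0.    0.   -0.1]
```

Emit:
{"op": "arm_command", "data": {
  "motion": [
    [-1,18,20,5,0,0,0],
    [-1,45,48,15,0,0,0],
    [-1,70,76,25,0,0,0],
    [-1,90,98,35,0,0,0],
    [-1,96,104,41,0,0,0],
    [-1,96,104,41,0,0,0],
    [-1,96,104,41,0,0,0],
    [-1,96,104,41,0,0,0]
  ]
}}

```text
time: 13.07
tool_pos: [0.6942, 0.1698, 0.421]
eef_rot: [2.347, 2.088, -0.001]
force: [0.1, -1.2, 0.5]
opening: 0.0852
```

```bash
python3 - <<'E'
from h import *
np.set_printoptions(precision=4,suppress=True)
s=st(); c=bot.calibration('wrist'); p,d=bot.get_image('wrist'); np.savez('pics/w11.npz',p=p,d=d,**c); cv2.imwrite('pics/w11.png',p[:,:,::-1]); print(go((.6948,.1716,.352),-6.5)) 
E
```

```text
t 13.07 pos [0.6942 0.1698 0.421 ] yaw -6.69 z [-0.001 -0.001 -1.   ] q [-0.66  0.5   0.58  1.26 -0.27  1.46 -0.23] F [ 0.1 -1.2  0.5] open 0.0852
[ 1.9  0.4 69.6  0.  -0.  -0.2]
```

View pics/w11.png

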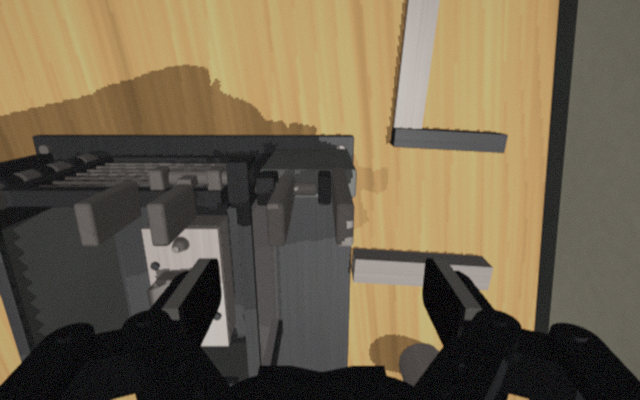

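```bash
python3 - <<'E'
from h import *
w=np.load('pics/w11.npz'); p=w['p']
q=np.clip(p[160:260,230:370].astype(float)*2.2,0,255).astype(np.uint8)
cv2.imwrite('pics/w11a.png',cv2.resize(q[:,:,::-1],None,fx=5,fy=5,interpolation=cv2.INTER_CUBIC))
E
```

```text
(no output)
```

View pics/w11a.png

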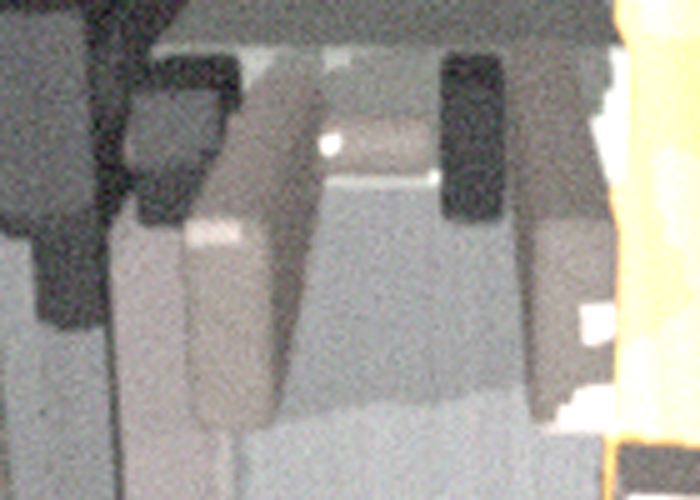

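```bash
python3 - <<'E'
from h import *
np.set_printoptions(precision=2,suppress=True)
w=np.load('pics/w11.npz'); c={k:w[k] for k in('fx','fy','cx','cy','R','t')}
T=down(-6.69); o=np.array([.6942,.1698,.421])
for u,v in [(276.4,224.6),(344.6,224.4)]: P=ray(c,u,v,.21); print(P,T.T@(P-o)*1e3)
E
```

```text
[0.67 0.18 0.21] [  2.81 -24.9  211.  ]
[0.71 0.17 0.21] [  2.99  12.96 211.  ]
```

Emit:
{"op": "arm_command", "data": {
  "motion": [
    [-1,1,0,12,0,0,0],
    [-1,2,0.2,30,0,0,0],
    [-1,2,0.2,48,0,0,0],
    [-1,2,0.2,62,0,0,0],
    [-1,2,0.2,69,0,0,0],
    [-1,2,0.2,69,0,0,0],
    [-1,2,0.2,69,0,0,0],
    [-1,2,0.2,69,0,0,0]
  ]
}}

```text
time: 13.78
tool_pos: [0.6949, 0.1715, 0.3539]
eef_rot: [2.347, 2.087, 0.003]
force: [0.2, -0.1, 0.6]
opening: 0.0855
```

```bash
python3 - <<'E'
from h import *
np.set_printoptions(precision=4,suppress=True)
s=st(); c=bot.calibration('wrist'); p,d=bot.get_image('wrist'); np.savez('pics/w12.npz',p=p,d=d,**c); q=np.clip(p.astype(float)*2,0,255).astype(np.uint8);cv2.imwrite('pics/w12.png',q[:,:,::-1])
E
```

```text
t 13.78 pos [0.6949 0.1715 0.3539] yaw -6.7 z [ 0.002  0.001 -1.   ] q [-0.67  0.53  0.57  1.35 -0.28  1.34 -0.21] F [ 0.2 -0.1  0.6] open 0.0855
```

View pics/w12.png

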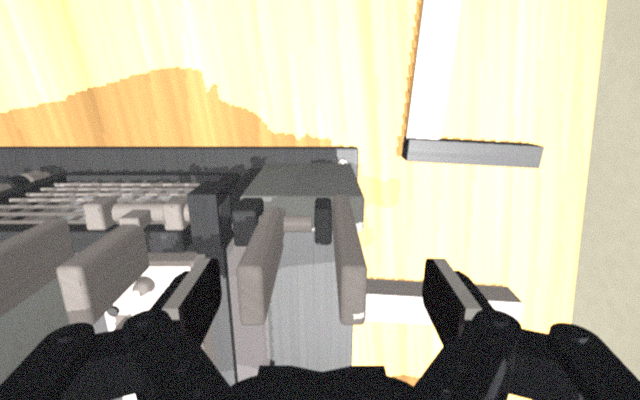

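Emit:
{"op": "arm_command", "data": {
  "motion": [
    [-0.3,0,0,0,0,0,0],
    [0,0,0,0,0,0,0],
    [0.3,0,0,0,0,0,0],
    [1,0,0,0,0,0,0],
    [1,0,0,0,0,0,0],
    [1,0,0,0,0,0,0],
    [1,0,0,0,0,0,0],
    [1,0,0,0,0,0,0]
  ],
  "squeeze": 30
}}

```text
time: 14.5
tool_pos: [0.6955, 0.1718, 0.3548]
eef_rot: [2.346, 2.087, 0.007]
force: [2.8, 0.2, 4.4]
opening: 0.0318
```

```bash
python3 - <<'E'
from h import *
np.set_printoptions(precision=4,suppress=True)
s=st(); c=bot.calibration('wrist'); p,d=bot.get_image('wrist'); np.savez('pics/w13.npz',p=p,d=d,**c); q=np.clip(p.astype(float)*2,0,255).astype(np.uint8);cv2.imwrite('pics/w13.png',q[:,:,::-1])
E
```

```text
t 14.5 pos [0.6955 0.1718 0.3548] yaw -6.69 z [ 0.005  0.001 -1.   ] q [-0.67  0.53  0.57  1.35 -0.28  1.34 -0.21] F [2.8 0.2 4.4] open 0.0318
```

View pics/w13.png

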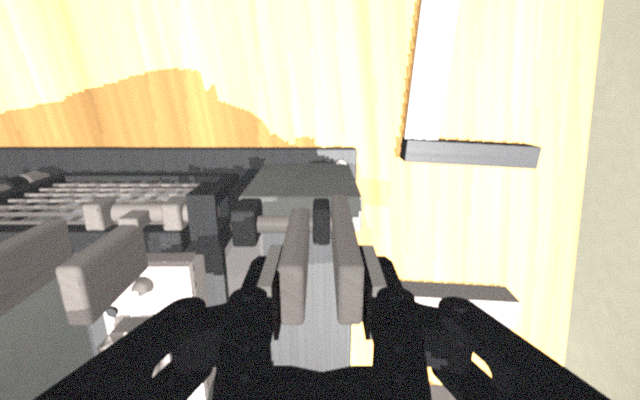

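The bolt is drawn: the opening of 32 mm matches the squeezed width of 33 mm. I'll release and rise.

Emit:
{"op": "arm_command", "data": {
  "motion": [
    [0,0,0,0,0,0,0],
    [-0.5,0,0,0,0,0,0],
    [-0.8,0,0,0,0,0,0],
    [-0.8,0,0,-3,0,0,0],
    [-1,0,0,-20,0,0,0],
    [-1,0,0,-40,0,0,0],
    [-1,0,0,-60,0,0,0],
    [-1,0,0,-66,0,0,0],
    [-1,0,0,-66,0,0,0]
  ]
}}

```text
time: 15.3
tool_pos: [0.6956, 0.1714, 0.4231]
eef_rot: [2.344, 2.085, 0.012]
force: [-0.1, -0.6, -0.0]
opening: 0.0853
```

```bash
python3 - <<'E'
from h import *
np.set_printoptions(precision=4,suppress=True)
s=st(); c=bot.calibration('wrist'); p,d=bot.get_image('wrist'); np.savez('pics/w14.npz',p=p,d=d,**c); q=np.clip(p.astype(float)*2,0,255).astype(np.uint8);crop(q,60,140,370,270,2.5,'pics/w14.png')
print(go((.591,.1825,.42),-6.5))
E
```

```text
t 15.3 pos [0.6956 0.1714 0.4231] yaw -6.7 z [ 0.009  0.002 -1.   ] q [-0.66  0.5   0.58  1.25 -0.27  1.46 -0.23] F [-0.1 -0.6 -0. ] open 0.0853
[  -1.2 -104.8    0.6    0.3   -0.1   -0.2]
```

View pics/w14.png

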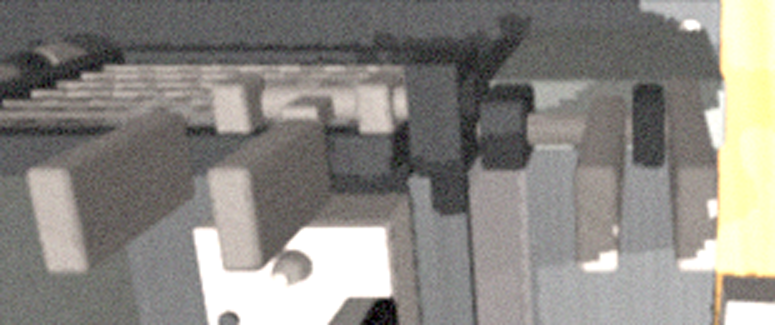

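```bash
python3 - <<'E'
from h import *
np.set_printoptions(precision=4,suppress=True)
w=np.load('pics/w14.npz'); c={k:w[k] for k in('fx','fy','cx','cy','R','t')}
for u,v in [(82.3,227),(155,227)]: print(ray(c,u,v,.21))
print(go((.575,.1845,.42),-6.5))
E
```

```text
[0.5648 0.1884 0.21  ]
[0.605  0.1836 0.21  ]
[  -1.1 -120.9    0.5    0.3   -0.1   -0.2]
```

Emit:
{"op": "arm_command", "data": {
  "motion": [
    [-1,0,-20,0,0.1,0,0],
    [-1,0,-52,0,0.2,0,0],
    [-1,-0.5,-85,0,0.3,0,0],
    [-1,-0.5,-108,0,0.3,0,0],
    [-1,-0.5,-119,0,0.3,0,-0.1],
    [-1,-0.5,-121,0,0.3,0,-0.2],
    [-1,-0.5,-121,0,0.3,0,-0.2],
    [-1,-0.5,-121,0,0.3,0,-0.2],
    [-1,-0.5,-121,0,0.3,0,-0.2]
  ]
}}

```text
time: 16.1
tool_pos: [0.5758, 0.1847, 0.4199]
eef_rot: [-2.345, -2.091, -0.002]
force: [-0.9, 0.4, -0.0]
opening: 0.0853
```

```bash
python3 - <<'E'
from h import *
s=st(); c=bot.calibration('wrist'); p,d=bot.get_image('wrist'); np.savez('pics/w15.npz',p=p,d=d,**c); q=np.clip(p.astype(float)*2,0,255).astype(np.uint8);crop(q,230,160,400,280,4.5,'pics/w15.png')
E
```

```text
t 16.1 pos [0.5758 0.1847 0.4199] yaw -6.56 z [ 0.001  0.001 -1.   ] q [-0.84  0.24  0.58  1.57 -0.13  1.38 -0.36] F [-0.9  0.4 -0. ] open 0.0853
```

View pics/w15.png

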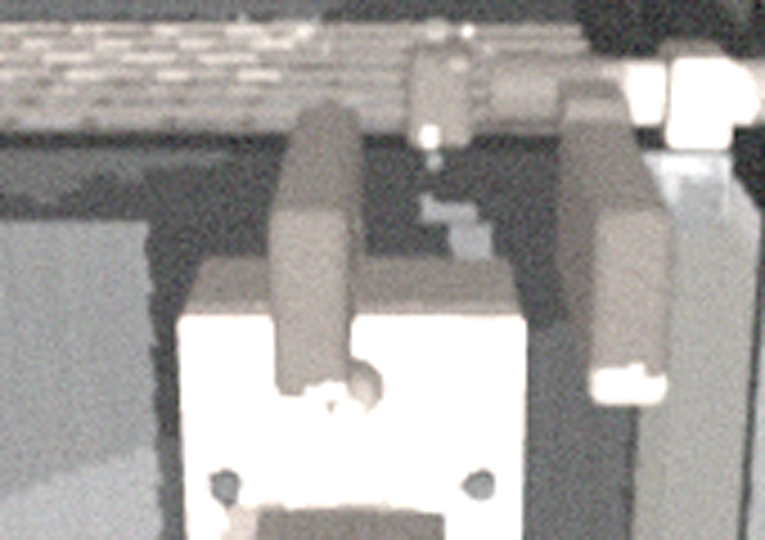

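```bash
python3 - <<'E'
from h import *
np.set_printoptions(precision=2,suppress=True)
w=np.load('pics/w15.npz'); c={k:w[k] for k in('fx','fy','cx','cy','R','t')}
T=down(-6.56); o=np.array([.5758,.1847,.4199])
for u,v in [(299.6,227.1),(370,227.6)]: P=ray(c,u,v,.21); print(P,T.T@(P-o)*1e3)
E
```

```text
[0.56 0.19 0.21] [  2.17 -11.72 209.9 ]
[0.6  0.18 0.21] [  1.91  27.22 209.9 ]
```

Emit:
{"op": "arm_command", "data": {
  "motion": [
    [-1,1,-0.3,12,0,0,0],
    [-1,1.5,-0.5,30,0,0,0],
    [-1,1.5,-0.5,48,0,0,0],
    [-1,1.5,-0.5,61,0,0,0],
    [-1,1.5,-0.5,68,0,0,0],
    [-1,1.5,-0.5,68,0,0,0],
    [-1,1.5,-0.5,68,0,0,0],
    [-0.3,1.5,-0.5,68,0,0,0],
    [0,1.5,-0.5,68,0,0,0],
    [0.3,1.5,-0.5,68,0,0,0],
    [1,1.5,-0.5,68,0,0,0],
    [1,1.5,-0.5,68,0,0,0]
  ],
  "squeeze": 45
}}

```text
time: 17.15
tool_pos: [0.575, 0.1868, 0.3556]
eef_rot: [-2.341, -2.089, -0.003]
force: [-10.8, -0.9, 17.0]
opening: 0.032
```

Emit:
{"op": "arm_command", "data": {
  "motion": [
    [1,0,0,0,0,0,0],
    [1,0,0,0,0,0,0],
    [1,0,0,0,0,0,0],
    [1,0,0,0,0,0,0]
  ]
}}

```text
time: 17.48
tool_pos: [0.5749, 0.1867, 0.3558]
eef_rot: [-2.341, -2.089, -0.003]
force: [-2.9, -1.6, 1.7]
opening: 0.032
```

```bash
python3 - <<'E'
from h import *
s=st(); c=bot.calibration('wrist'); p,d=bot.get_image('wrist'); np.savez('pics/w16.npz',p=p,d=d,**c); q=np.clip(p.astype(float)*2,0,255).astype(np.uint8);cv2.imwrite('pics/w16.png',q[:,:,::-1])
E
```

```text
t 17.48 pos [0.5749 0.1867 0.3558] yaw -6.51 z [-0.001  0.004 -1.   ] q [-0.84  0.28  0.57  1.65 -0.16  1.26 -0.34] F [-2.9 -1.6  1.7] open 0.032
```

View pics/w16.png

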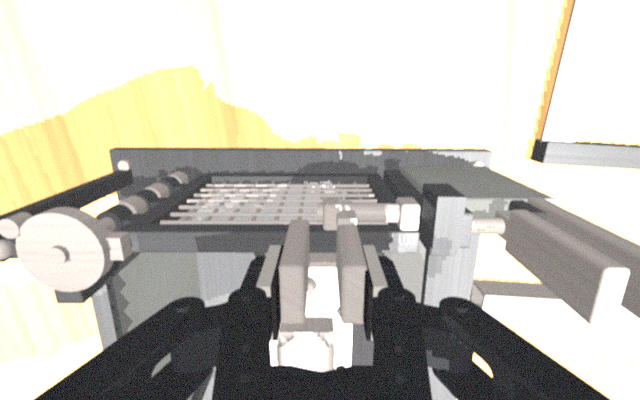

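The handle is squeezed: opening 32 mm, latch travel about 16 mm. Now I swing along the arc about the hinge (0.4495, 0.2011), radius about 126 mm, turning the jaws with the gate.

Emit:
{"op": "arm_command", "data": {
  "motion": [
    [1,5.5,-0.1,0,0,0,-2.5],
    [1,14.2,-0.8,0,0,0,-6.5],
    [1,21.9,-1.9,0,0,0,-10],
    [1,32.7,-4.3,0,0,0,-15],
    [1,43.2,-7.6,0,0,0,-20],
    [1,53.3,-11.8,0,0,0,-25],
    [1,63.1,-16.9,0,0,0,-30],
    [1,72.4,-22.8,0,0,0,-35],
    [1,72.4,-22.8,0,0,0,-35]
  ]
}}

```text
time: 18.28
tool_pos: [0.5596, 0.2631, 0.3558]
eef_rot: [-1.596, -2.702, -0.003]
force: [-1.4, -2.3, -1.8]
opening: 0.0324
```

```bash
python3 - <<'E'
from h import *
s=st(); H=np.array([.4495,.2011]); v=s['tool_pos'][:2]-H; print(np.linalg.norm(v), np.rad2deg(np.arctan2(v[1],v[0]))+6.5, s['torque'].round(2))
E
```

```text
t 18.28 pos [0.5596 0.2631 0.3558] yaw 28.86 z [-0.002  0.004 -1.   ] q [-0.85  0.29  0.45  1.62 -0.14  1.26  0.13] F [-1.4 -2.3 -1.8] open 0.0324
0.12633626054338593 35.88348146030697 [-0.46 -0.25  0.79]
```

Emit:
{"op": "arm_command", "data": {
  "motion": [
    [1,8.8,-0.3,0,0,0,-4],
    [1,19.7,-1.6,0,0,0,-9],
    [1,30.5,-3.7,0,0,0,-14],
    [1,41.1,-6.9,0,0,0,-19],
    [1,51.3,-10.9,0,0,0,-24],
    [1,61.2,-15.8,0,0,0,-29],
    [1,70.6,-21.6,0,0,0,-34],
    [1,77.7,-26.8,0,0,0,-38],
    [1,82.8,-31,0,0,0,-41],
    [1,82.8,-31,0,0,0,-41],
    [1,82.8,-31,0,0,0,-41],
    [1,82.8,-31,0,0,0,-41]
  ]
}}

```text
time: 19.28
tool_pos: [0.4933, 0.3197, 0.3558]
eef_rot: [-0.555, -3.09, -0.004]
force: [1.4, -2.6, -3.4]
opening: 0.0319
```

```bash
python3 - <<'E'
from h import *
s=st(); H=np.array([.4495,.2011]); v=s['tool_pos'][:2]-H; print(np.linalg.norm(v), np.rad2deg(np.arctan2(v[1],v[0]))+6.5, s['torque'].round(2))
for n in('scene','wrist'):
    p,d=bot.get_image(n); np.savez(f'pics/e_{n}.npz',p=p,d=d,**bot.calibration(n)); cv2.imwrite(f'pics/e_{n}.png',p[:,:,::-1])
    if n=='scene': crop(p,265,120,435,250,4.5,'pics/e_c.png')
st()
E
```

```text
t 19.28 pos [0.4933 0.3197 0.3558] yaw 69.63 z [-0.002  0.003 -1.   ] q [-0.89  0.22  0.32  1.69 -0.08  1.24  0.66] F [ 1.4 -2.6 -3.4] open 0.0319
0.12639151732851275 76.23035305507148 [-0.45 -0.41  0.  ]
t 19.38 pos [0.4932 0.3197 0.3559] yaw 69.69 z [-0.002  0.003 -1.   ] q [-0.89  0.22  0.31  1.69 -0.07  1.25  0.66] F [ 1.5 -2.6 -4. ] open 0.0322
```

View pics/e_c.png

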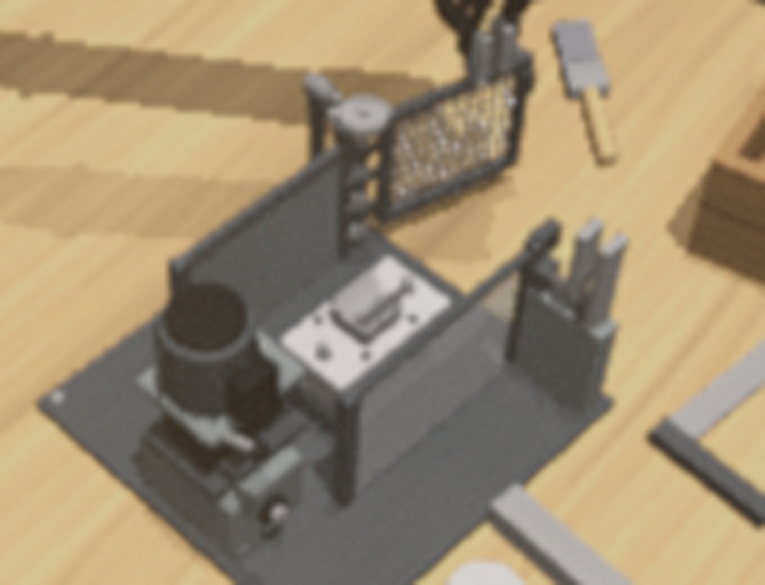

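View pics/e_wrist.png

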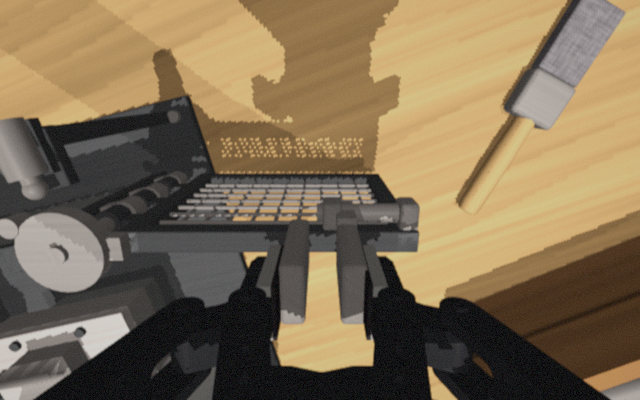

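The scene crop shows the saddle seated, the bolt blades together at (590,240), and the gate wide, with its handle gripped at (495,45). The wrist view agrees. Gate angle by tool pose is about 76° (1.33 rad), and the arm is at rest. I'm handing the job in.

```bash
python3 - <<'E'
from h import *
s=st(); print(abs(s['dq']).max()); print(bot.finish_job())
E
```

```text
t 19.38 pos [0.4932 0.3197 0.3559] yaw 69.69 z [-0.002  0.003 -1.   ] q [-0.89  0.22  0.31  1.69 -0.07  1.25  0.66] F [ 1.5 -2.6 -4. ] open 0.0322
0.008357889407891589
the job is handed in; nothing more can be done
None
```

I did the whole job and handed it in at 19.4 s, with the gripper still holding the gate wide. The hand-in gave no verdict.

- **Saddle:** I lowered the grey saddle over both dowels and let go. Its plate top then measured 92.2 mm, level, on a bed that measured 84.2 mm. That is flush for an 8 mm plate, and both dowel noses show through the holes.
- **Lock bolt:** I drew it to about its end of travel. The blades measured about 22 mm apart between centres after I released them, and they still look together in the last picture.
- **Gate:** I squeezed the handle to about 16 mm of latch travel and swung the gate out to about 1.33 rad, judged from the tool pose about the hinge. The jaws are closed on the handle with a 45 N grip set, and the arm is at rest.
- **Other things on the bench:** the arm did not touch any of them that I saw. I did not measure their positions again.

Two readings were slightly off. The long-range wrist view put the bed 1–2 mm from where the close view through the hole showed it, so I followed the close view. The finger opening read about 1 mm small, on both the saddle and the blades.

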